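Find the through-bored block with a gauge pin and reject the blind ones

ROBOT

A 7-joint arm with a two-finger parallel gripper is mounted at the origin on a cart in front of the work surface, level with it; the furniture and walls round the work are solid. World frame = base frame: x ahead of the robot, y to its left, z up, the work surface at z = 0. Lengths are in mm, angles in rad, forces in N, time in s.
With the tool pointing down it reaches from about 425 to 875 mm from the base axis. Payload 8.4 kg.
Tool frame: the origin (TCP) lies at the very end of the fingers, on their centre line; the grasp point (between the pads) lies 19 mm behind it (bot.grasp_offset is the distance from the TCP to the grasp point, in mm); y points along the fingers, x is the direction in which the jaws open and shut, and the axes are right-handed (so a half turn about y gives the same grasp; the last joint's range is limited). The gripper opens to 85 mm and grips with 20 to 120 N. Pads are 22 mm wide; open, the fingers measure 114 mm over their backs; the gripper's body (76 mm by 85 mm) begins 54 mm behind the grasp point. The pads swing forward as they close: fully open they stand 13 mm farther back than shut.
Start: joints at [-1.394, 0.333, 0.04, 1.465, -0.013, 1.343, -0.059], TCP at [177.008, 625.406, 231.308] pointing down, gripper open.
Joint ranges: [-2.58, 2.58], [-0.38, 2.09], [-1.3, 1.39], [0.25, 2.4], [-1.5, 4.64], [0.08, 2.09], [-2.65, 2.65]. Speed limits (rad/s): [2.22, 2.22, 2.79, 2.79, 3.14, 3.14, 3.14].

INTERFACE

Orientations are given as a 3x3 rotation matrix whose columns are the frame's x, y, z axes.
In Python, from cell import bot gives the robot as it stands.
- The arm moves only by the tool play_rows, never from a script. Its argument "commands" is a list of rows, each an object of numbers: "claw": the opening, from 0 (shut) to 1 (fully open); "x", "y", "z": the shift along the tool's x, y, z in mm; "rx", "ry", "rz": the turn, a rotation vector about the tool's x, y, z in degrees. A call has 1 to 20 rows; each row is the pose to reach, as a shift and turn from the pose commanded when the call began, along the tool's axes at that moment; what a row does not reach only later rows make up. A row lasts 1/12 s, in which the tool goes at most 41.7 mm and 7.16 degrees, less where a joint would pass 70% of its speed; a pose out of reach is approached as far as the arm can. A call with a gripper value outside its range is refused whole. The fingers move at their own pace and stop on an object; "force" is the grip in N (left out, the last holds). Time passes only in rows, so rows that repeat a pose let the fingers close. It gives the time, the measured TCP pose, the force and the opening at its end, in the units of the state.
- bot.read_state(): the state, without advancing time (a new reading comes with each control period).
- bot.snapshot(name): name is "scene" or "top"; returns the picture (384x512x3 uint8, red, green, blue); there is no depth.
- bot.calibration(name): a dict with "mtx" (3x3 intrinsics, pixels), "position" and "orientation" of the camera in the world. Camera axes: x right, y up, looking along -z (the intrinsics and any distortion apply to the point x, -y, -z); pixel columns grow to the right and rows downward; lengths in mm; the calibration is good to about 2 mm. A picture is of the moment at which its call begins. calibration takes no time and is no camera call.
- bot.sign_off(): hands the job in, once; it reports no verdict.
The state is a dict: "t": time; "qpos": joint angles; "dq": joint speeds; "tau": joint torques, N m; "position": TCP position; "orientation": TCP orientation; "wrist_force": force on the tool from outside, world axes, zero at the start; "ft_torque": the same for the moment, N m; "width": finger opening in mm.
Only numpy, scipy, OpenCV 4.12 (cv2) and the standard library are available. Lean on these libraries where they do the work, as an engineer would, in place of code of your own. Each camera call takes 0.05 s, during which the arm holds its last target.

TASK

Two of the three drilled wooden blocks in the row were not bored right through: take the steel gauge pin out of its stand and probe each bore to its bottom (or well past the blind depth), one after the other from the left block to the right one as seen from the robot. Then leave the pin standing released in the bore that goes through, its tip right down on the bench, with that block still where it stood. Push the two blind blocks back along the bench, without lifting them or tipping them over, until they are fully inside the three-sided reject bay behind the row, and do not disturb the tape measure or the tin.

Things in the scene. Friction and masses are not known exactly. Their poses are not given: they have to be found in the camera images.
- pin_grip (a point): Centre of the gauge pin's handle, 117 mm above the tip. The pin: 146 mm long, 0.1 kg; light wooden handle 22 x 22 mm, 54 mm high (flat sides face the point's x and y), over a steel rod of 12 mm diameter, 90 mm long, tapered at the tip. Starts upright (z up), hanging in its stand by the handle's underside.
- pin_tip (a point): Tip of the gauge pin's rod, the lowest point of the pin; z points up along the rod to the handle.
- pin_stand: Fixed dark wooden block 54 x 54 x 100 mm high with a vertical 14 mm hole through it, in which the pin's rod hangs (tip 10 mm above the bench, handle from 100 to 154 mm above it). Origin at the centre of its underside, z up.
- block_left: Left (largest y) of three like loose brown wooden blocks in a row, 64 x 64 x 60 mm high, 0.3 kg, slightly turned. Origin: centre of underside, z up. A vertical 20 mm bore opens in the middle of the top (x = y = 0, z = 60 mm). It is either open down to the bench or blind with a firm floor 30 mm below the top. Exactly one of the three is through, drawn anew each episode; nothing outside shows which.
- block_middle: Middle of three like loose brown wooden blocks in a row, 64 x 64 x 60 mm high, 0.3 kg, slightly turned. Origin: centre of underside, z up. A vertical 20 mm bore opens in the middle of the top (x = y = 0, z = 60 mm). It is either open down to the bench or blind with a firm floor 30 mm below the top. Exactly one of the three is through, drawn anew each episode; nothing outside shows which.
- block_right: Right (smallest y) of three like loose brown wooden blocks in a row, 64 x 64 x 60 mm high, 0.3 kg, slightly turned. Origin: centre of underside, z up. A vertical 20 mm bore opens in the middle of the top (x = y = 0, z = 60 mm). It is either open down to the bench or blind with a firm floor 30 mm below the top. Exactly one of the three is through, drawn anew each episode; nothing outside shows which.
- bay: Fixed reject bay on the bench behind the row: three-sided fence of light batten, 22 mm high, 14 mm thick, no floor, open at the front (-x) towards the blocks. Origin on the bench at the centre of the enclosed area: 60 mm to the back fence (+x), 60 mm to the open front edge (-x), 195 mm to either end (y). Blocks start centred about 145 mm before the origin, 125 mm apart.
- tape_measure: Yellow and black tape measure lying by the left end of the bay, 64 x 89 x 33 mm, loose; origin under its centre. Leave alone.
- nail_tin: Round clear tin with a red-brown lid, 73 mm across and 60 mm high, at the right behind the pin stand, loose; origin under its centre. Leave alone.
Things that resemble listed ones, but are neither listed nor needed, are in the scene too. Leave any purple look-alike of the block_middle alone.

How it is judged:
By the outcome, as a careful person would: the job done as asked, in the order asked, and still so for the second after the job is handed in, with the robot touching nothing.
It also fails if it takes over 69 s, if anything falls off the work surface, if the arm or the gripper's body presses on something with over 40 N, if the wrist force passes 120 N, or if a joint passes its speed limit or range.

## Working session

There is one attempt and no reset: what is moved stays moved. The work goes in short steps, Python scripts to look and compute and a tool call to move; the robot and the scene stay as the last step left them, time stands still between calls to the robot, and variables do not carry over. Pictures are saved under pics/ and viewed, and the job is handed in when it is done.

Besides the shell and the picture viewer there is one more tool, called after "Call:" in YAML: its name, and indented under it one key for each argument. play_rows: Moves the arm, as the interface text tells. Its arguments: {"type":"object","properties":{"commands":{"type":"array","items":{"type":"object","properties":{"claw":{"type":"number"},"x":{"type":"number"},"y":{"type":"number"},"z":{"type":"number"},"rx":{"type":"number"},"ry":{"type":"number"},"rz":{"type":"number"}}}},"force":{"type":"number"}},"required":["commands"]}

```bash
ls; mkdir -p pics; python3 - <<'E'
from cell import bot
import cv2, numpy as np
for n in ("scene","top"):
    im=bot.snapshot(n); cv2.imwrite(f"pics/{n}0.png",cv2.resize(im[:,:,::-1],None,fx=1.5,fy=1.5,interpolation=cv2.INTER_CUBIC))
    np.save(f"pics/{n}0.npy",im)
    print(n,bot.calibration(n))
s=bot.read_state();print(s)
E
```

```text
pics
scene {'mtx': array([[435.15614357,   0.        , 246.04077432],
       [  0.        , 435.15614357, 192.01155928],
       [  0.        ,   0.        ,   1.        ]]), 'position': array([  -5.56417135, -454.02132942,  774.89447787]), 'orientation': array([[ 0.71237655,  0.44946773, -0.53897905],
       [-0.70170312,  0.46877313, -0.53653004],
       [ 0.01150597,  0.7604147 ,  0.64933589]])}
top {'mtx': array([[403.17923621,   0.        , 261.11424319],
       [  0.        , 403.17923621, 190.06619963],
       [  0.        ,   0.        ,   1.        ]]), 'position': array([ 422.01821212,   78.97268221, 1325.93896791]), 'orientation': array([[ 0.01551244,  0.99361296, -0.11177048],
       [-0.99977454,  0.0137926 , -0.0161442 ],
       [-0.01449948,  0.11199572,  0.9936029 ]])}
{'t': 0.1, 'qpos': array([-1.39418202,  0.33384822,  0.03984585,  1.46617322, -0.01339551,
        1.34328484, -0.05847622]), 'dq': array([ 0.00224941, -0.00052894, -0.00095409, -0.00276562, -0.00018775,
       -0.00109855,  0.00094293]), 'tau': array([ 4.88472302e-03, -6.60016537e+01,  1.37091838e+00, -4.06462705e+01,
        1.72978471e-02,  8.96874553e-03,  2.94195490e-05]), 'position': array([176.91372323, 625.04163957, 230.5093666 ]), 'orientation': array([[ 2.72296403e-01, -3.04622656e-04, -9.62213374e-01],
       [ 9.62212337e-01, -1.41563168e-03,  2.72296558e-01],
       [-1.44508743e-03, -9.99998952e-01, -9.23597357e-05]]), 'wrist_force': array([ 0.06173657, -0.33528086, -0.10745547]), 'ft_torque': array([0.03383074, 0.00931167, 0.05825886]), 'width': 85.46013452365857}
```

View pics/scene0.png

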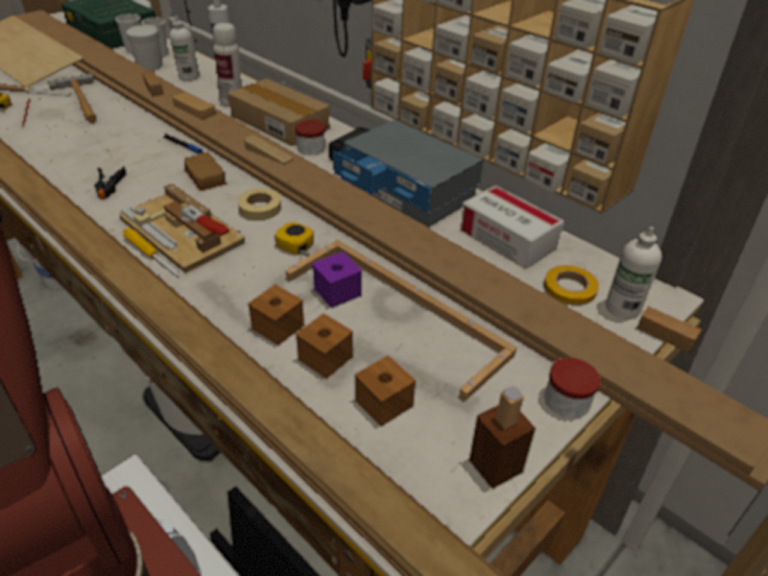

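View pics/top0.png

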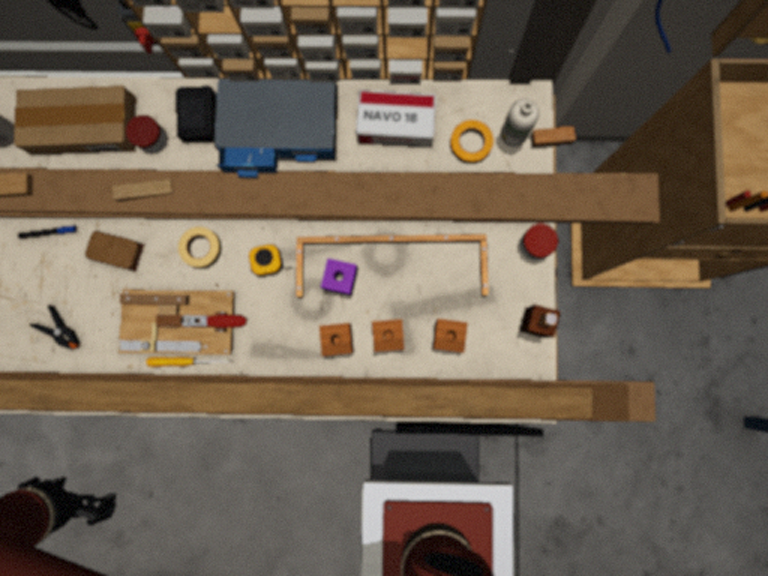

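```bash
cat > h.py <<'E'
import numpy as np, cv2
from cell import bot
def ray(n,u,v):
    c=bot.calibration(n);K=c['mtx'];R=np.array(c['orientation'])
    d=np.array([(u-K[0,2])/K[0,0],-(v-K[1,2])/K[1,1],-1.]);return np.array(c['position']),R@d
def at(n,u,v,z):
    p,d=ray(n,u,v);return p+d*(z-p[2])/d[2]
def proj(n,P):
    c=bot.calibration(n);K=c['mtx'];q=np.array(c['orientation']).T@(np.array(P,float)-c['position'])
    return np.array([K[0,0]*q[0]/-q[2]+K[0,2],K[1,1]*-q[1]/-q[2]+K[1,2]])
def crop(im,x0,y0,x1,y1,f,name):
    cv2.imwrite(name,cv2.resize(im[y0:y1,x0:x1,::-1],None,fx=f,fy=f,interpolation=cv2.INTER_CUBIC))
E
python3 - <<'E'
from h import *
t=np.load('pics/top0.npy');s=np.load('pics/scene0.npy')
crop(t,190,145,390,245,4,'pics/tc.png')   # x4
crop(s,155,150,415,340,3,'pics/sc.png')
E
```

```text
(no output)
```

View pics/tc.png

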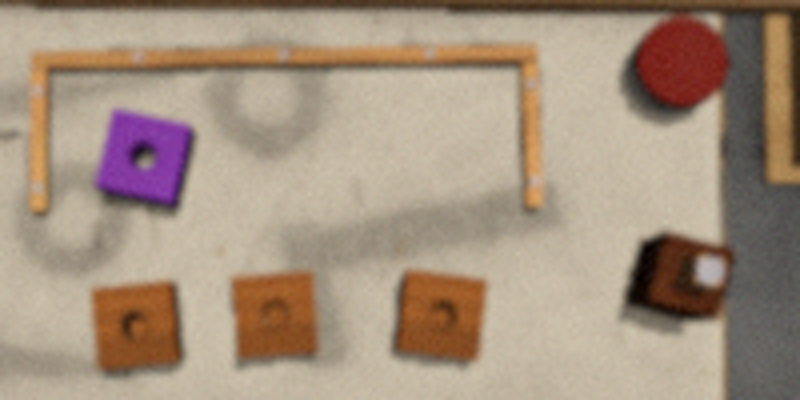

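View pics/sc.png

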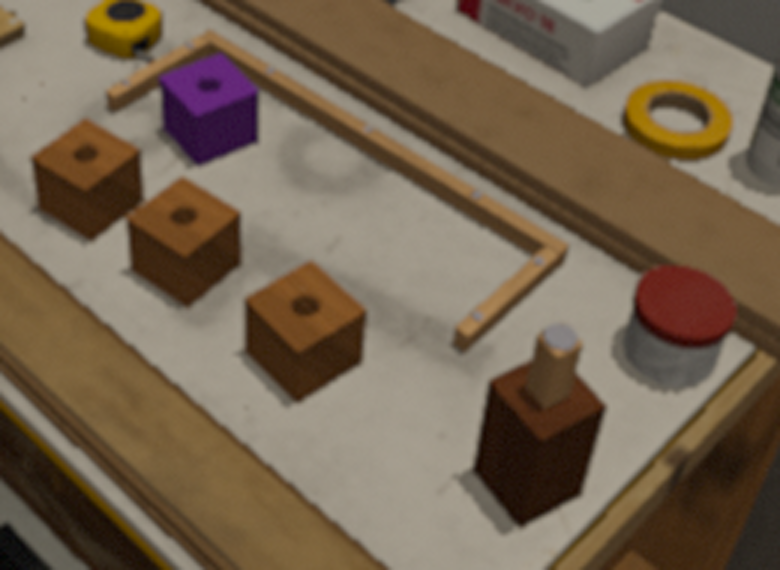

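```bash
cat > fit.py <<'E'
from h import *
from scipy.optimize import minimize
def hull_mask(n,pts,shape,f=4,off=(0,0)):
    q=np.array([proj(n,p) for p in pts]); q=(q-np.array(off)+0.5)*f-0.5
    m=np.zeros(shape,np.uint8); cv2.fillConvexPoly(m,cv2.convexHull(np.round(q*16).astype(np.int32)),1,shift=4,lineType=8); return m
def box(x,y,th,w,h,z0=0):
    c,s=np.cos(th),np.sin(th);P=[]
    for a in(-1,1):
        for b in(-1,1):
            for z in(z0,h):P.append([x+c*a*w/2-s*b*w/2,y+s*a*w/2+c*b*w/2,z])
    return P
def cyl(x,y,r,z0,h): return [[x+r*np.cos(a),y+r*np.sin(a),z] for a in np.arange(0,6.28,.2) for z in (z0,h)]
def seg(im,kind,f=4):
    im=cv2.resize(im,None,fx=f,fy=f,interpolation=cv2.INTER_LINEAR)
    h=cv2.cvtColor(im,cv2.COLOR_RGB2HSV).astype(int);H,S,V=h[...,0],h[...,1],h[...,2]
    if kind=='brown': return ((H<18)|(H>170))&(S>110)
    if kind=='purple': return (H>125)&(H<160)&(S>80)
    if kind=='red': return ((H<6)|(H>170))&(S>120)
def fit(ims,kind,x0,model,kw=160,cams=('top','scene'),verbose=True):
    data=[]
    for n in cams:
        f=4;m=seg(ims[n],kind,f)
        c=proj(n,[x0[0],x0[1],30]);o=(int(c[0])-22,int(c[1])-24)if n=='top' else (int(c[0])-32,int(c[1])-32)
        sz=(48,44) if n=='top' else (64,64)
        sub=m[o[1]*f:(o[1]+sz[0])*f,o[0]*f:(o[0]+sz[1])*f].astype(np.uint8)
        # component at centre, holes filled
        k,l=cv2.connectedComponents(sub); cy,cx=sub.shape[0]//2,sub.shape[1]//2
        best=max(range(1,k),key=lambda i:(l==i).sum())
        sub=(l==best).astype(np.uint8)
        cs,_=cv2.findContours(sub,0,2);cv2.drawContours(sub,cs,-1,1,-1)
        data.append((n,sub,o))
    def cost(p):
        r=0
        for n,sub,o in data:
            mm=hull_mask(n,model(*p),sub.shape,4,o);r+=1-(mm&sub).sum()/(mm|sub).sum()
        return r
    best=None
    for d in ([5,5,.1],[-6,4,-.1],[3,-6,.2]):
        r=minimize(cost,x0,method='Nelder-Mead',options=dict(initial_simplex=[x0]+[list(np.array(x0)+np.eye(len(x0))[i]*d[i]) for i in range(len(x0))],xatol=.05,fatol=1e-4))
        if best is None or r.fun<best.fun:best=r
    return best.x,best.fun/len(cams)
E
python3 - <<'E'
from fit import *
ims={n:np.load(f'pics/{n}0.npy') for n in('top','scene')}
def T(U,V,z): return at('top',(U+.5)/4-.5+190,(V+.5)/4-.5+145,z)
for nm,U,V,k in (('L',137,326,'brown'),('M',275,315,'brown'),('R',440,315,'brown'),('purple',145,157,'purple')):
    p=T(U,V,60)
    for cams in (('top',),('scene',),('top','scene')):
        x,c=fit(ims,k,[p[0],p[1],0.],lambda x,y,t:box(x,y,t,64,60),cams=cams)
        print(nm,p.round(1),cams,x.round(3),round(c,3))
print('handletop topcam',T(709,271,154))
def S(U,V,z): return at('scene',(U+.5)/3-.5+155,(V+.5)/3-.5+150,z)
print('handletop scene',S(560,337,154))
for nm,U,V in(('L',86,153),('M',184,215),('R',306,305)): print(nm,'scene bore',S(U,V,60))
for nm,U,V in(('FLin',48,212),('FLtop',32,55),('BLin',48,68),('BRin',524,66),('FR',524,208),('BRo',536,46)): print(nm,T(U,V,22).round(1))
print('tin lid',T(681,62,60).round(1),'tape',at('top',177,174,33).round(1))
print('front beam edge', [at('top',256,v/1.5,z).round(0) for v in(375,410) for z in(0,40)],'back beam',[at('top',256,v/1.5,z).round(0) for v in(172,220) for z in (0,40)])
# stand corners top z=100 scene crop
for U,V in((492,382),(545,437),(606,405)): print('stand top',S(U,V,100).round(1))
for U,V in((478,478),(522,523),(583,490)): print('stand bot',S(U,V,0).round(1))
E
```

```text
L [449.1 214.4  60. ] ('top',) [4.49073e+02 2.16045e+02 9.20000e-02] 0.095Traceback (most recent call last):
  File "<stdin>", line 7, in <module>
  File "fit.py", line 39, in fit
    r=minimize(cost,x0,method='Nelder-Mead',options=dict(initial_simplex=[x0]+[list(np.array(x0)+np.eye(len(x0))[i]*d[i]) for i in range(len(x0))],xatol=.05,fatol=1e-4))
    res = _minimize_neldermead(fun, x0, args, callback, bounds=bounds,
                               **options)
    fsim[k] = func(sim[k])
              ~~~~^^^^^^^^
    fx = function(np.copy(x), *(wrapper_args + args))
  File "fit.py", line 35, in cost
    mm=hull_mask(n,model(*p),sub.shape,4,o);r+=1-(mm&sub).sum()/(mm|sub).sum()
  File "fit.py", line 4, in hull_mask
    q=np.array([proj(n,p) for p in pts]); q=(q-np.array(off)+0.5)*f-0.5
                ~~~~^^^^^
  File "h.py", line 9, in proj
    c=bot.calibration(n);K=c['mtx'];q=np.array(c['orientation']).T@(np.array(P,float)-c['position'])
ValueError: time passes only in moves, steps and waits
```

```bash
python3 - <<'E'
from cell import bot
import pickle
pickle.dump({n:bot.calibration(n) for n in('top','scene')},open('cal.pkl','wb'))
E
sed -i 's/^from cell import bot/import pickle,os\nCAL=pickle.load(open("\.\/cal.pkl","rb"))/; s/bot.calibration(n)/CAL[n]/' h.py
cat > m1.py <<'E'
from fit import *
ims={n:np.load(f'pics/{n}0.npy') for n in('top','scene')}
def T(U,V,z): return at('top',(U+.5)/4-.5+190,(V+.5)/4-.5+145,z)
for nm,U,V,k in (('L',137,326,'brown'),('M',275,315,'brown'),('R',440,315,'brown'),('purple',145,157,'purple')):
    p=T(U,V,60)
    for cams in (('top',),('scene',),('top','scene')):
        x,c=fit(ims,k,[p[0],p[1],0.],lambda x,y,t:box(x,y,t,64,60),cams=cams)
        print(nm,p.round(1),cams,x.round(3),round(c,3))
print('handletop topcam',T(709,271,154))
def S(U,V,z): return at('scene',(U+.5)/3-.5+155,(V+.5)/3-.5+150,z)
print('handletop scene',S(560,337,154))
for nm,U,V in(('L',86,153),('M',184,215),('R',306,305)): print(nm,'scene bore',S(U,V,60))
for nm,U,V in(('FLin',48,212),('FLtop',32,55),('BLin',48,68),('BRin',524,66),('FR',524,208),('BRo',536,46)): print(nm,T(U,V,22).round(1))
print('tin lid',T(681,62,60).round(1),'tape',at('top',177,174,33).round(1))
print('front beam edge', [at('top',256,v/1.5,z).round(0) for v in(375,410) for z in(0,40)],'back beam',[at('top',256,v/1.5,z).round(0) for v in(172,220) for z in (0,40)])
for U,V in((492,382),(545,437),(606,405)): print('stand top',S(U,V,100).round(1))
for U,V in((478,478),(522,523),(583,490)): print('stand bot',S(U,V,0).round(1))
E
python3 m1.py
```

```text
L [449.1 214.4  60. ] ('top',) [4.49073e+02 2.16045e+02 9.20000e-02] 0.095
L [449.1 214.4  60. ] ('scene',) [4.53862e+02 2.20808e+02 3.10000e-02] 0.359
L [449.1 214.4  60. ] ('top', 'scene') [4.49842e+02 2.18953e+02 1.28000e-01] 0.238
M [459.4 106.5  60. ] ('top',) [4.59880e+02 1.06836e+02 7.30000e-02] 0.061
M [459.4 106.5  60. ] ('scene',) [4.63585e+02 1.14178e+02 1.30000e-02] 0.326
M [459.4 106.5  60. ] ('top', 'scene') [4.60407e+02 1.07570e+02 7.80000e-02] 0.213
R [461.3 -22.5  60. ] ('top',) [ 4.61592e+02 -2.32530e+01 -9.40000e-02] 0.088
R [461.3 -22.5  60. ] ('scene',) [ 4.66782e+02 -1.87120e+01 -1.23000e-01] 0.083
R [461.3 -22.5  60. ] ('top', 'scene') [ 4.62609e+02 -2.22490e+01 -1.23000e-01] 0.105
purple [582.6 211.5  60. ] ('top',) [ 5.84510e+02  2.15644e+02 -2.56000e-01] 0.122
purple [582.6 211.5  60. ] ('scene',) [ 5.89969e+02  2.21741e+02 -2.66000e-01] 0.06
purple [582.6 211.5  60. ] ('top', 'scene') [ 5.86802e+02  2.17212e+02 -2.21000e-01] 0.124
handletop topcam [ 493.08732996 -209.31307835  154.        ]
handletop scene [ 497.12062407 -205.80447159  154.        ]
L scene bore [453.11422421 220.3113956   60.        ]
M scene bore [462.81194402 110.03545763  60.        ]
R scene bore [464.65952373 -21.41788147  60.        ]
FLin [541.3 293.4  22. ]
FLtop [670.8 310.8  22. ]
BLin [660.1 297.2  22. ]
BRin [666.8 -93.2  22. ]
FR [550.  -93.1  22. ]
BRo [ 683.5 -103.1   22. ]
tin lid [ 664.4 -212.6   60. ] tape [616.2 374.3  33. ]
front beam edge [array([375., 114.,   0.]), array([376., 113.,  40.]), array([300., 113.,   0.]), array([304., 112.,  40.])] back beam [array([828., 122.,   0.]), array([815., 121.,  40.]), array([717., 120.,   0.]), array([708., 119.,  40.])]
stand top [ 477.8 -176.   100. ]
stand top [ 467.5 -226.   100. ]
stand top [ 515.7 -238.3  100. ]
stand bot [ 475.9 -180.3   -0. ]
stand bot [ 469.3 -223.5    0. ]
stand bot [ 520.5 -237.1    0. ]
```

```bash
python3 - <<'E'
from h import *
s=np.load('pics/scene0.npy');t=np.load('pics/top0.npy')
im=cv2.resize(s[:,:,::-1],None,fx=2,fy=2,interpolation=cv2.INTER_CUBIC)
for z,c in((0,(0,0,255)),(25,(0,255,0)),(50,(255,0,0)),(75,(0,255,255))):
    for cols,row in (((250,375),(500,379)),) :
        a=at('top',cols[0]/1.5,cols[1]/1.5,z);b=at('top',row[0]/1.5,row[1]/1.5,z)
        a=proj('scene',a)*2;b=proj('scene',b)*2
        cv2.line(im,tuple(a.astype(int)),tuple(b.astype(int)),c,1)
cv2.imwrite('pics/beam.png',im[300:768,200:900])
crop(s,300,245,370,330,8,'pics/pin.png')
E
```

```text
(no output)
```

View pics/beam.png

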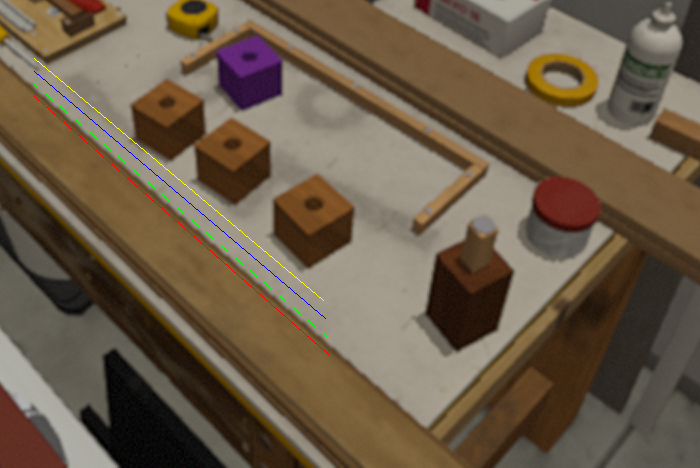

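View pics/pin.png

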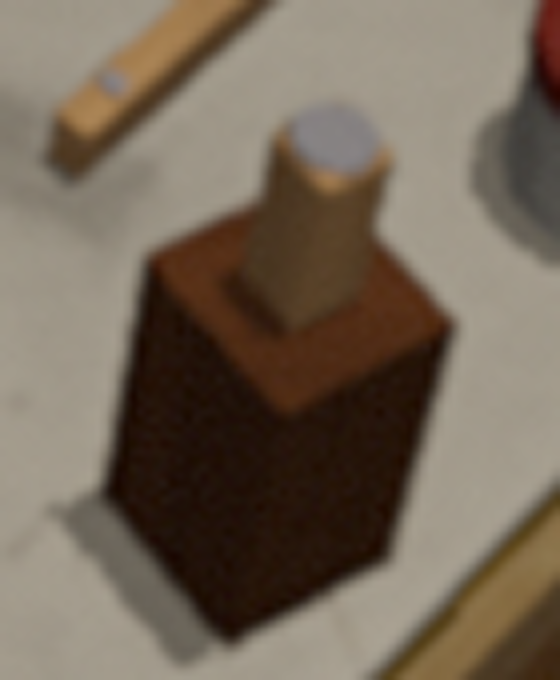

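```bash
cat > mv.py <<'E'
import sys,numpy as np
from cell import bot
s=bot.read_state();R=np.array(s['orientation']);p=s['position']
print('t',round(s['t'],2),'pos',p.round(1),'F',s['wrist_force'].round(1),'w',round(s['width'],1),'xax',R[:,0].round(3),'yax',R[:,1].round(3))
for a in sys.argv[1:]:
    t=np.array([float(v) for v in a.split(',')]);print(a,'->',(R.T@(t-p)).round(1))
E
python3 mv.py 500,300,231 495,-207.5,231 495,-207.5,180
```

```text
t 0.1 pos [176.9 625.  230.5] F [ 0.1 -0.3 -0.1] w 85.5 xax [ 0.272  0.962 -0.001] yax [-0.    -0.001 -1.   ]
500,300,231 -> [-2.248e+02 -1.000e-01 -3.994e+02]
495,-207.5,231 -> [-7.145e+02  6.000e-01 -5.328e+02]
495,-207.5,180 -> [-714.4   51.6 -532.8]
```

Call:
play_rows:
  commands:
    - {"x":-225,"y":0,"z":-400,"claw":1}
    - {"x":-225,"y":0,"z":-400}
    - {"x":-225,"y":0,"z":-400}
    - {"x":-225,"y":0,"z":-400}
    - {"x":-225,"y":0,"z":-400}
    - {"x":-225,"y":0,"z":-400}
    - {"x":-225,"y":0,"z":-400}
    - {"x":-225,"y":0,"z":-400}
    - {"x":-225,"y":0,"z":-400}
    - {"x":-225,"y":0,"z":-400}
    - {"x":-225,"y":0,"z":-400}
    - {"x":-225,"y":0,"z":-400}

```text
$.commands[0]: bad value
```

Call:
play_rows:
  commands:
    - {"x":-225,"y":0,"z":-400,"rx":0,"ry":0,"rz":0,"claw":1.0}
    - {"x":-225,"y":0,"z":-400,"rx":0,"ry":0,"rz":0,"claw":1.0}

```text
t: 0.27
position: [233.8, 566.7, 230.2]
orientation: [[0.267, -0.001, -0.964], [0.964, -0.001, 0.267], [-0.001, -1.0, 0.001]]
wrist_force: [2.6, 0.8, 0.5]
width: 85.2
```

```bash
python3 mv.py 500,300,231 495,-207.5,231 495,-207.5,180
```

```text
t 0.27 pos [233.8 566.7 230.2] F [2.6 0.8 0.5] w 85.2 xax [ 0.267  0.964 -0.001] yax [-0.001 -0.001 -1.   ]
500,300,231 -> [-185.8   -0.9 -327.8]
495,-207.5,231 -> [-6.762e+02 -3.000e-01 -4.586e+02]
495,-207.5,180 -> [-676.1   50.7 -458.6]
```

Call:
play_rows:
  commands:
    - {"x":-186,"y":0,"z":-328,"rx":0,"ry":-2,"rz":0,"claw":1.0}
    - {"x":-186,"y":0,"z":-328,"rx":0,"ry":-2,"rz":0,"claw":1.0}
    - {"x":-186,"y":0,"z":-328,"rx":0,"ry":-2,"rz":0,"claw":1.0}
    - {"x":-186,"y":0,"z":-328,"rx":0,"ry":-2,"rz":0,"claw":1.0}
    - {"x":-186,"y":0,"z":-328,"rx":0,"ry":-2,"rz":0,"claw":1.0}
    - {"x":-186,"y":0,"z":-328,"rx":0,"ry":-2,"rz":0,"claw":1.0}
    - {"x":-186,"y":0,"z":-328,"rx":0,"ry":-2,"rz":0,"claw":1.0}
    - {"x":-186,"y":0,"z":-328,"rx":0,"ry":-2,"rz":0,"claw":1.0}
    - {"x":-186,"y":0,"z":-328,"rx":0,"ry":-2,"rz":0,"claw":1.0}
    - {"x":-676,"y":0,"z":-458,"rx":0,"ry":-2,"rz":0,"claw":1.0}
    - {"x":-676,"y":0,"z":-458,"rx":0,"ry":-2,"rz":0,"claw":1.0}
    - {"x":-676,"y":0,"z":-458,"rx":0,"ry":-2,"rz":0,"claw":1.0}
    - {"x":-676,"y":0,"z":-458,"rx":0,"ry":-2,"rz":0,"claw":1.0}
    - {"x":-676,"y":0,"z":-458,"rx":0,"ry":-2,"rz":0,"claw":1.0}
    - {"x":-676,"y":0,"z":-458,"rx":0,"ry":-2,"rz":0,"claw":1.0}
    - {"x":-676,"y":0,"z":-458,"rx":0,"ry":-2,"rz":0,"claw":1.0}
    - {"x":-676,"y":0,"z":-458,"rx":0,"ry":-2,"rz":0,"claw":1.0}
    - {"x":-676,"y":0,"z":-458,"rx":0,"ry":-2,"rz":0,"claw":1.0}
    - {"x":-676,"y":0,"z":-458,"rx":0,"ry":-2,"rz":0,"claw":1.0}
    - {"x":-676,"y":0,"z":-458,"rx":0,"ry":-2,"rz":0,"claw":1.0}

```text
t: 1.93
position: [492.4, -160.7, 231.4]
orientation: [[0.238, 0.0, -0.971], [0.971, 0.0, 0.238], [0.001, -1.0, -0.0]]
wrist_force: [1.6, 0.8, -0.2]
width: 85.6
```

```bash
python3 mv.py 495,-207.5,231 495,-207.5,180
```

```text
t 1.93 pos [ 492.4 -160.7  231.4] F [ 1.6  0.8 -0.2] w 85.6 xax [0.238 0.971 0.001] yax [ 0.  0. -1.]
495,-207.5,231 -> [-44.8   0.4 -13.7]
495,-207.5,180 -> [-44.8  51.4 -13.7]
```

Call:
play_rows:
  commands:
    - {"x":0,"y":0,"z":0,"rx":0,"ry":0,"rz":0,"claw":1.0}
    - {"x":0,"y":0,"z":0,"rx":0,"ry":0,"rz":0,"claw":1.0}
    - {"x":0,"y":0,"z":0,"rx":0,"ry":0,"rz":0,"claw":1.0}

```text
t: 2.18
position: [492.9, -158.5, 231.0]
orientation: [[0.239, -0.001, -0.971], [0.971, 0.0, 0.239], [0.0, -1.0, 0.001]]
wrist_force: [0.9, 0.1, -0.1]
width: 85.2
```

```bash
python3 mv.py 495,-207.5,231 495,-207.5,111
```

```text
t 2.18 pos [ 492.9 -158.5  231. ] F [ 0.9  0.1 -0.1] w 85.2 xax [0.239 0.971 0.   ] yax [-0.001  0.    -1.   ]
495,-207.5,231 -> [-47.    0.  -13.8]
495,-207.5,111 -> [-47.  120.  -13.9]
```

Call:
play_rows:
  commands:
    - {"x":-47,"y":0,"z":-14,"rx":0,"ry":0,"rz":0,"claw":1.0}
    - {"x":-47,"y":0,"z":-14,"rx":0,"ry":0,"rz":0,"claw":1.0}
    - {"x":-47,"y":30,"z":-14,"rx":0,"ry":0,"rz":0,"claw":1.0}
    - {"x":-47,"y":60,"z":-14,"rx":0,"ry":0,"rz":0,"claw":1.0}
    - {"x":-47,"y":60,"z":-14,"rx":0,"ry":0,"rz":0,"claw":1.0}
    - {"x":-47,"y":60,"z":-14,"rx":0,"ry":0,"rz":0,"claw":1.0}

```text
t: 2.68
position: [494.8, -206.3, 170.6]
orientation: [[0.237, -0.003, -0.972], [0.972, 0.0, 0.237], [-0.0, -1.0, 0.003]]
wrist_force: [-0.0, -0.1, 0.5]
width: 85.5
```

```bash
python3 mv.py 495,-207.5,111; python3 - <<'E'
from h import *
from cell import bot
s=bot.snapshot('scene');t=bot.snapshot('top')
np.save('pics/s1.npy',s)
a=cv2.resize(s[200:340,270:410,::-1],None,fx=4,fy=4,interpolation=cv2.INTER_CUBIC)
cv2.imwrite('pics/s1.png',a)
E
```

```text
t 2.68 pos [ 494.8 -206.3  170.6] F [-0.  -0.1  0.5] w 85.5 xax [ 0.237  0.972 -0.   ] yax [-0.003  0.    -1.   ]
495,-207.5,111 -> [-1.1 59.6 -0.7]
```

View pics/s1.png

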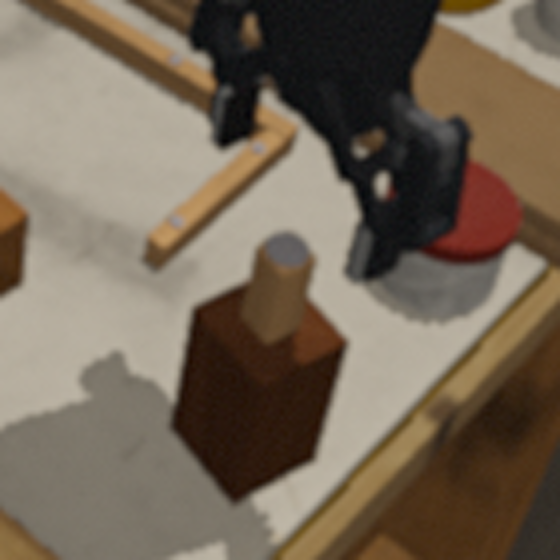

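```bash
python3 - <<'E'
from h import *
for z in(170,184): print(z,(proj('scene',[494.8,-206.3,z])-[270,200])*4)
R=np.array([.237,.972,0])
for k in(-1,1): print((proj('scene',np.array([494.8,-206.3,184])+k*45*R)-[270,200])*4)
print((proj('scene',[494.8,-206.3,154])-[270,200])*4)
E
```

```text
170 [288.58509131 228.35577855]
184 [293.38621707 207.79839793]
[361.50589851 275.21423973]
[230.14743114 145.2130203 ]
[283.23074354 251.28193599]
```

Call:
play_rows:
  commands:
    - {"x":-1,"y":30,"z":0,"rx":0,"ry":0,"rz":0,"claw":1.0}
    - {"x":-1,"y":57,"z":0,"rx":0,"ry":0,"rz":0,"claw":1.0}
    - {"x":-1,"y":57,"z":0,"rx":0,"ry":0,"rz":0,"claw":1.0}
    - {"x":-1,"y":57,"z":0,"rx":0,"ry":0,"rz":0,"claw":1.0}

```text
t: 3.12
position: [495.3, -208.5, 115.2]
orientation: [[0.238, -0.001, -0.971], [0.971, -0.0, 0.238], [-0.0, -1.0, 0.001]]
wrist_force: [0.0, -1.0, 1.2]
width: 85.1
```

Call:
play_rows:
  commands:
    - {"x":0,"y":0,"z":0,"rx":0,"ry":0,"rz":0,"claw":0.4}
    - {"x":0,"y":0,"z":0,"rx":0,"ry":0,"rz":0,"claw":0.0}
    - {"x":0,"y":0,"z":0,"rx":0,"ry":0,"rz":0,"claw":0.0}
    - {"x":0,"y":0,"z":0,"rx":0,"ry":0,"rz":0,"claw":0.0}
    - {"x":0,"y":0,"z":0,"rx":0,"ry":0,"rz":0,"claw":0.0}
    - {"x":0,"y":0,"z":0,"rx":0,"ry":0,"rz":0,"claw":0.0}
    - {"x":0,"y":0,"z":0,"rx":0,"ry":0,"rz":0,"claw":0.0}
    - {"x":0,"y":0,"z":0,"rx":0,"ry":0,"rz":0,"claw":0.0}
  force: 40

```text
t: 3.78
position: [495.5, -208.8, 114.9]
orientation: [[0.239, 0.001, -0.971], [0.971, 0.0, 0.239], [0.0, -1.0, -0.001]]
wrist_force: [-1.8, 0.2, 6.3]
width: 21.5
```

Call:
play_rows:
  commands:
    - {"x":0,"y":-25,"z":0,"rx":0,"ry":0,"rz":0,"claw":0.0}
    - {"x":0,"y":-50,"z":0,"rx":0,"ry":0,"rz":0,"claw":0.0}
    - {"x":0,"y":-80,"z":0,"rx":0,"ry":0,"rz":0,"claw":0.0}
    - {"x":0,"y":-110,"z":0,"rx":0,"ry":0,"rz":0,"claw":0.0}
    - {"x":0,"y":-110,"z":0,"rx":0,"ry":0,"rz":0,"claw":0.0}
    - {"x":0,"y":-110,"z":0,"rx":0,"ry":0,"rz":0,"claw":0.0}

```text
t: 4.28
position: [495.9, -209.0, 225.6]
orientation: [[0.239, 0.003, -0.971], [0.971, -0.0, 0.239], [0.001, -1.0, -0.003]]
wrist_force: [-1.3, 0.1, -2.0]
width: 21.7
```

```bash
python3 mv.py 451,217,225
```

```text
t 4.28 pos [ 495.9 -209.   225.6] F [-1.3  0.1 -2. ] w 21.7 xax [0.239 0.971 0.001] yax [ 0.003 -0.    -1.   ]
451,217,225 -> [4.030e+02 4.000e-01 1.452e+02]
```

Call:
play_rows:
  commands:
    - {"x":403,"y":0,"z":145,"rx":0,"ry":0,"rz":0,"claw":0.0}
    - {"x":403,"y":0,"z":145,"rx":0,"ry":0,"rz":0,"claw":0.0}
    - {"x":403,"y":0,"z":145,"rx":0,"ry":0,"rz":0,"claw":0.0}
    - {"x":403,"y":0,"z":145,"rx":0,"ry":0,"rz":0,"claw":0.0}
    - {"x":403,"y":0,"z":145,"rx":0,"ry":0,"rz":0,"claw":0.0}
    - {"x":403,"y":0,"z":145,"rx":0,"ry":0,"rz":0,"claw":0.0}
    - {"x":403,"y":0,"z":145,"rx":0,"ry":0,"rz":0,"claw":0.0}
    - {"x":403,"y":0,"z":145,"rx":0,"ry":0,"rz":0,"claw":0.0}
    - {"x":403,"y":0,"z":145,"rx":0,"ry":0,"rz":0,"claw":0.0}
    - {"x":403,"y":0,"z":145,"rx":0,"ry":0,"rz":0,"claw":0.0}
    - {"x":403,"y":0,"z":145,"rx":0,"ry":0,"rz":0,"claw":0.0}
    - {"x":403,"y":0,"z":145,"rx":0,"ry":0,"rz":0,"claw":0.0}
    - {"x":403,"y":0,"z":145,"rx":0,"ry":0,"rz":0,"claw":0.0}
    - {"x":403,"y":0,"z":145,"rx":0,"ry":0,"rz":0,"claw":0.0}

```text
t: 5.45
position: [450.4, 215.8, 223.3]
orientation: [[0.24, -0.001, -0.971], [0.971, -0.001, 0.24], [-0.002, -1.0, 0.001]]
wrist_force: [-0.1, -0.1, -0.9]
width: 21.3
```

```bash
python3 mv.py 451,217,185;  python3 - <<'E'
from h import *
from cell import bot
s=bot.snapshot('scene')
np.save('pics/s2.npy',s)
print(proj('scene',[451,217,60]),proj('scene',[451,217,120]))
crop(s,120,120,240,240,5,'pics/s2.png')
E
```

```text
t 5.45 pos [450.4 215.8 223.3] F [-0.1 -0.1 -0.9] w 21.3 xax [ 0.24   0.971 -0.002] yax [-0.001 -0.001 -1.   ]
451,217,185 -> [ 1.4 38.3 -0.3]
[183.49484802 201.70772011] [181.42339864 182.8235204 ]
```

View pics/s2.png

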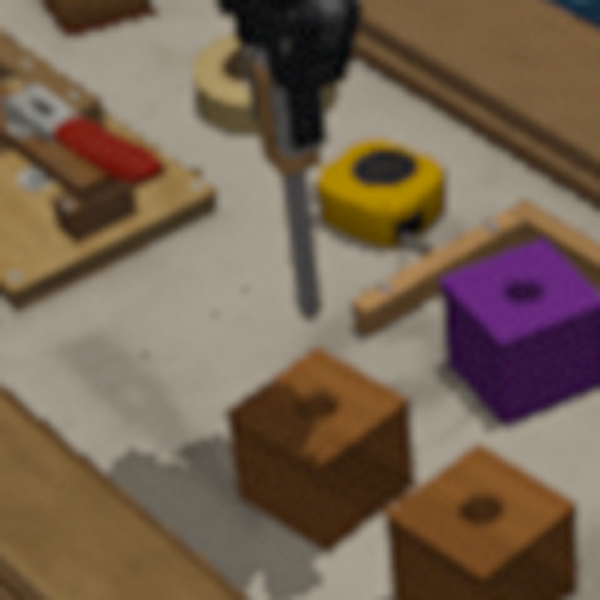

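Call:
play_rows:
  commands:
    - {"x":1,"y":20,"z":0,"rx":0,"ry":0,"rz":0,"claw":0.0}
    - {"x":1,"y":43,"z":0,"rx":0,"ry":0,"rz":0,"claw":0.0}
    - {"x":1,"y":43,"z":0,"rx":0,"ry":0,"rz":0,"claw":0.0}
    - {"x":1,"y":43,"z":0,"rx":0,"ry":0,"rz":0,"claw":0.0}
    - {"x":1,"y":43,"z":0,"rx":0,"ry":0,"rz":0,"claw":0.0}

```text
t: 5.92
position: [451.3, 217.6, 182.3]
orientation: [[0.24, 0.001, -0.971], [0.971, 0.0, 0.24], [0.0, -1.0, -0.0]]
wrist_force: [1.0, -0.7, -1.0]
width: 21.3
```

```bash
python3 mv.py 451,217,185;  python3 - <<'E'
from h import *
from cell import bot
s=bot.snapshot('scene');t=bot.snapshot('top')
np.save('pics/s3.npy',s)
a=cv2.resize(s[165:225,155:215,::-1],None,fx=8,fy=8,interpolation=cv2.INTER_CUBIC)
b=cv2.resize(t[200:250,195:255,::-1],None,fx=6,fy=6,interpolation=cv2.INTER_CUBIC)
c=np.zeros((480,840,3),np.uint8);c[:,:480]=a;c[:300,480:]=b
cv2.imwrite('pics/s3.png',c[:,:800])
p=bot.read_state()['position']
print((proj('scene',[p[0],p[1],p[2]-105])-[155,165])*8)
E
```

```text
t 5.92 pos [451.3 217.6 182.3] F [ 1.  -0.7 -1. ] w 21.3 xax [0.24  0.971 0.   ] yax [ 0.001  0.    -1.   ]
451,217,185 -> [-0.7 -2.7  0.1]
[222.16560769 247.61121288]
```

View pics/s3.png

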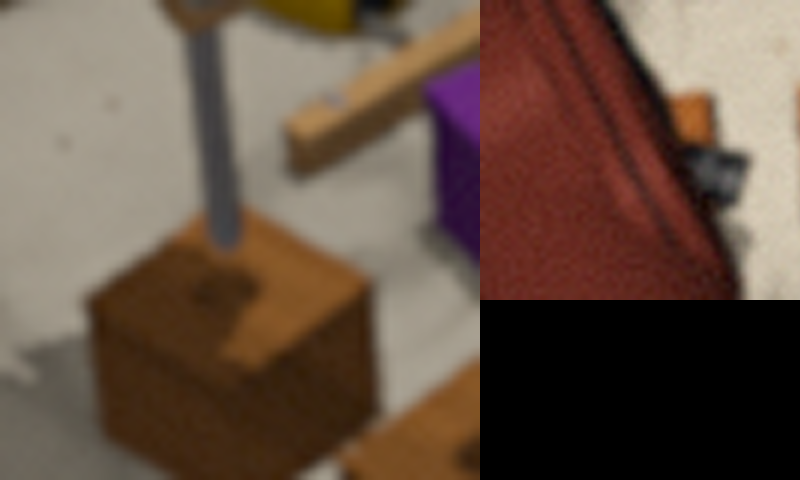

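Call:
play_rows:
  commands:
    - {"x":0.7,"y":10,"z":1.2,"rx":0,"ry":0,"rz":0,"claw":0.0}
    - {"x":0.7,"y":17,"z":1.2,"rx":0,"ry":0,"rz":0,"claw":0.0}
    - {"x":0.7,"y":24,"z":1.2,"rx":0,"ry":0,"rz":0,"claw":0.0}
    - {"x":0.7,"y":30,"z":1.2,"rx":0,"ry":0,"rz":0,"claw":0.0}
    - {"x":0.7,"y":30,"z":1.2,"rx":0,"ry":0,"rz":0,"claw":0.0}

```text
t: 6.43
position: [448.9, 218.6, 149.6]
orientation: [[0.238, -0.002, -0.971], [0.971, -0.002, 0.238], [-0.002, -1.0, 0.002]]
wrist_force: [-0.4, 0.0, -1.1]
width: 21.3
```

Call:
play_rows:
  commands:
    - {"x":0,"y":5,"z":0,"rx":0,"ry":0,"rz":0,"claw":0.0}
    - {"x":0,"y":10,"z":0,"rx":0,"ry":0,"rz":0,"claw":0.0}
    - {"x":0,"y":13,"z":0,"rx":0,"ry":0,"rz":0,"claw":0.0}
    - {"x":0,"y":15,"z":0,"rx":0,"ry":0,"rz":0,"claw":0.0}
    - {"x":0,"y":17,"z":0,"rx":0,"ry":0,"rz":0,"claw":0.0}
    - {"x":0,"y":17,"z":0,"rx":0,"ry":0,"rz":0,"claw":0.0}

```text
t: 6.93
position: [449.6, 219.0, 134.0]
orientation: [[0.239, -0.0, -0.971], [0.971, -0.0, 0.239], [-0.0, -1.0, 0.0]]
wrist_force: [0.5, -0.8, -0.3]
width: 21.8
```

Call:
play_rows:
  commands:
    - {"x":0,"y":2,"z":0,"rx":0,"ry":0,"rz":0,"claw":0.0}
    - {"x":0,"y":4,"z":0,"rx":0,"ry":0,"rz":0,"claw":0.0}
    - {"x":0,"y":4,"z":0,"rx":0,"ry":0,"rz":0,"claw":0.0}

```text
t: 7.18
position: [449.6, 219.1, 130.0]
orientation: [[0.239, -0.0, -0.971], [0.971, -0.0, 0.239], [-0.0, -1.0, 0.0]]
wrist_force: [0.0, 0.1, -1.5]
width: 21.3
```

Call:
play_rows:
  commands:
    - {"x":0,"y":4,"z":0,"rx":0,"ry":0,"rz":0,"claw":0.0}
    - {"x":0,"y":8,"z":0,"rx":0,"ry":0,"rz":0,"claw":0.0}
    - {"x":0,"y":12,"z":0,"rx":0,"ry":0,"rz":0,"claw":0.0}
    - {"x":0,"y":12,"z":0,"rx":0,"ry":0,"rz":0,"claw":0.0}

```text
t: 7.52
position: [449.2, 218.8, 117.3]
orientation: [[0.239, -0.001, -0.971], [0.971, -0.001, 0.239], [-0.001, -1.0, 0.001]]
wrist_force: [-0.0, 0.6, -0.9]
width: 21.6
```

```bash
python3 - <<'E'
from h import *
from cell import bot
s=bot.snapshot('scene')
crop(s,120,120,240,240,5,'pics/s4.png')
E
```

```text
(no output)
```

View pics/s4.png

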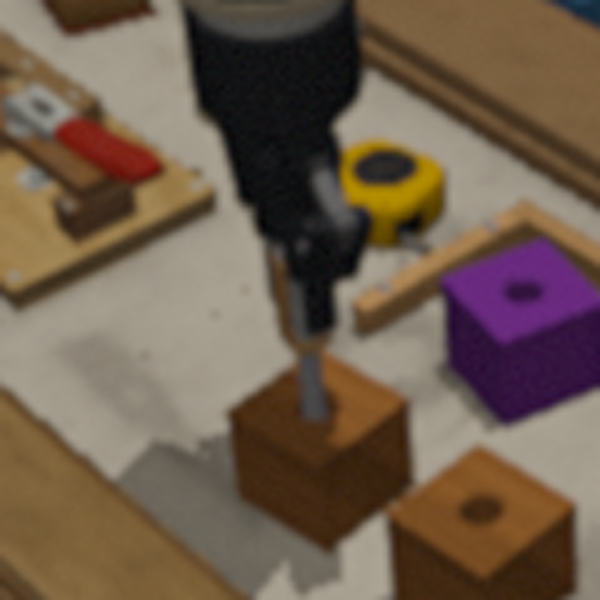

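```bash
python3 mv.py 449.2,218.8,185 460.5,109.5,185
```

```text
t 7.57 pos [449.4 218.9 117.7] F [ 0.3 -0.3  0.1] w 21.7 xax [ 0.239  0.971 -0.001] yax [-0.001 -0.001 -1.   ]
449.2,218.8,185 -> [ -0.2 -67.3   0.2]
460.5,109.5,185 -> [-103.7  -67.2  -36.8]
```

Call:
play_rows:
  commands:
    - {"x":0,"y":-25,"z":0,"rx":0,"ry":0,"rz":0,"claw":0.0}
    - {"x":0,"y":-50,"z":0,"rx":0,"ry":0,"rz":0,"claw":0.0}
    - {"x":0,"y":-66,"z":0,"rx":0,"ry":0,"rz":0,"claw":0.0}
    - {"x":0,"y":-66,"z":0,"rx":0,"ry":0,"rz":0,"claw":0.0}
    - {"x":-104,"y":-66,"z":-37,"rx":0,"ry":0,"rz":0,"claw":0.0}
    - {"x":-104,"y":-66,"z":-37,"rx":0,"ry":0,"rz":0,"claw":0.0}
    - {"x":-104,"y":-66,"z":-37,"rx":0,"ry":0,"rz":0,"claw":0.0}
    - {"x":-104,"y":-66,"z":-37,"rx":0,"ry":0,"rz":0,"claw":0.0}
    - {"x":-104,"y":-66,"z":-37,"rx":0,"ry":0,"rz":0,"claw":0.0}
    - {"x":-104,"y":-66,"z":-37,"rx":0,"ry":0,"rz":0,"claw":0.0}

```text
t: 8.4
position: [460.6, 109.8, 183.9]
orientation: [[0.239, -0.001, -0.971], [0.971, 0.0, 0.239], [0.0, -1.0, 0.001]]
wrist_force: [-0.2, 0.7, -1.4]
width: 21.7
```

```bash
python3 mv.py 460.5,109.5,180;  python3 - <<'E'
from h import *
from cell import bot
s=bot.snapshot('scene')
crop(s,175,180,255,260,8,'pics/s5.png')
p=bot.read_state()['position']
z=p[2]-105
print('tip pred',(proj('scene',[p[0],p[1],z])-[175,180]+.5)*8,'shift to z60',(proj('scene',[p[0],p[1],60])-proj('scene',[p[0],p[1],z]))*8)
E
```

```text
t 8.4 pos [460.6 109.8 183.9] F [-0.2  0.7 -1.4] w 21.7 xax [0.239 0.971 0.   ] yax [-0.001  0.    -1.   ]
460.5,109.5,180 -> [-0.3  3.9  0. ]
tip pred [323.47610778 291.20302967] shift to z60 [ 2.25623992 46.84121886]
```

View pics/s5.png

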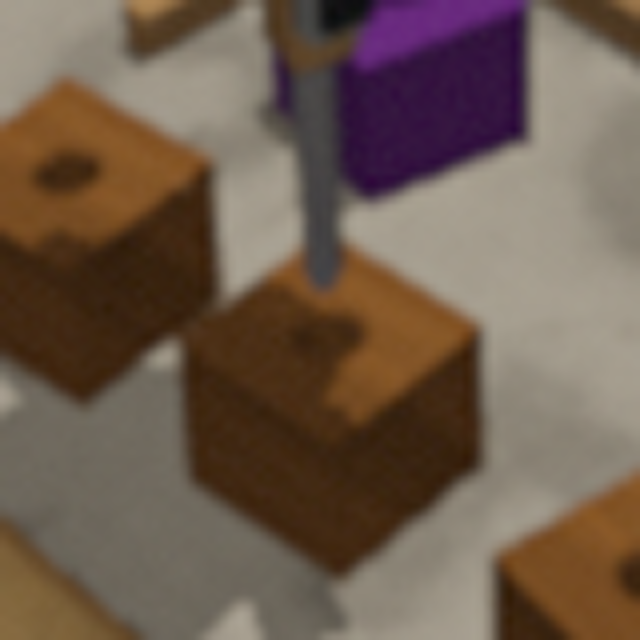

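Call:
play_rows:
  commands:
    - {"x":0,"y":10,"z":0,"rx":0,"ry":0,"rz":0,"claw":0.0}
    - {"x":0,"y":18,"z":0,"rx":0,"ry":0,"rz":0,"claw":0.0}
    - {"x":0,"y":25,"z":0,"rx":0,"ry":0,"rz":0,"claw":0.0}
    - {"x":0,"y":32,"z":0,"rx":0,"ry":0,"rz":0,"claw":0.0}
    - {"x":0,"y":38,"z":0,"rx":0,"ry":0,"rz":0,"claw":0.0}
    - {"x":0,"y":43,"z":0,"rx":0,"ry":0,"rz":0,"claw":0.0}
    - {"x":0,"y":46,"z":0,"rx":0,"ry":0,"rz":0,"claw":0.0}
    - {"x":0,"y":46,"z":0,"rx":0,"ry":0,"rz":0,"claw":0.0}

```text
t: 9.12
position: [460.5, 109.2, 137.6]
orientation: [[0.239, -0.001, -0.971], [0.971, -0.001, 0.239], [-0.001, -1.0, 0.001]]
wrist_force: [0.8, 0.1, -0.4]
width: 21.4
```

Call:
play_rows:
  commands:
    - {"x":0,"y":2,"z":0,"rx":0,"ry":0,"rz":0,"claw":0.0}
    - {"x":0,"y":4,"z":0,"rx":0,"ry":0,"rz":0,"claw":0.0}
    - {"x":0,"y":4,"z":0,"rx":0,"ry":0,"rz":0,"claw":0.0}

```text
t: 9.37
position: [461.5, 109.5, 134.9]
orientation: [[0.239, 0.001, -0.971], [0.971, 0.001, 0.239], [0.001, -1.0, -0.001]]
wrist_force: [-0.8, -0.4, 2.1]
width: 21.6
```

Call:
play_rows:
  commands:
    - {"x":0,"y":2,"z":0,"rx":0,"ry":0,"rz":0,"claw":0.0}
    - {"x":0,"y":2,"z":0,"rx":0,"ry":0,"rz":0,"claw":0.0}

```text
t: 9.53
position: [462.5, 109.7, 134.6]
orientation: [[0.239, 0.003, -0.971], [0.971, 0.002, 0.239], [0.002, -1.0, -0.003]]
wrist_force: [-4.3, -1.2, 18.6]
width: 21.6
```

```bash
python3 mv.py 461.5,-20.5,185
```

```text
t 9.53 pos [462.5 109.7 134.6] F [-4.3 -1.2 18.6] w 21.6 xax [0.239 0.971 0.002] yax [ 0.003  0.002 -1.   ]
461.5,-20.5,185 -> [-126.6  -50.7  -30.2]
```

Call:
play_rows:
  commands:
    - {"x":0,"y":-20,"z":0,"rx":0,"ry":0,"rz":0,"claw":0.0}
    - {"x":0,"y":-40,"z":0,"rx":0,"ry":0,"rz":0,"claw":0.0}
    - {"x":0,"y":-52,"z":0,"rx":0,"ry":0,"rz":0,"claw":0.0}
    - {"x":0,"y":-52,"z":0,"rx":0,"ry":0,"rz":0,"claw":0.0}

```text
t: 9.87
position: [462.3, 109.8, 186.9]
orientation: [[0.239, 0.004, -0.971], [0.971, 0.002, 0.239], [0.003, -1.0, -0.003]]
wrist_force: [-0.0, -0.5, -0.7]
width: 21.4
```

```bash
python3 mv.py 461.5,-20.5,185
```

```text
t 9.87 pos [462.3 109.8 186.9] F [-0.  -0.5 -0.7] w 21.4 xax [0.239 0.971 0.003] yax [ 0.004  0.002 -1.   ]
461.5,-20.5,185 -> [-126.7    1.6  -30.3]
```

Call:
play_rows:
  commands:
    - {"x":-127,"y":0,"z":-30,"rx":0,"ry":0,"rz":0,"claw":0.0}
    - {"x":-127,"y":0,"z":-30,"rx":0,"ry":0,"rz":0,"claw":0.0}
    - {"x":-127,"y":0,"z":-30,"rx":0,"ry":0,"rz":0,"claw":0.0}
    - {"x":-127,"y":0,"z":-30,"rx":0,"ry":0,"rz":0,"claw":0.0}
    - {"x":-127,"y":0,"z":-30,"rx":0,"ry":0,"rz":0,"claw":0.0}
    - {"x":-127,"y":0,"z":-30,"rx":0,"ry":0,"rz":0,"claw":0.0}

```text
t: 10.37
position: [459.4, -21.2, 183.7]
orientation: [[0.24, -0.001, -0.971], [0.971, 0.0, 0.24], [0.0, -1.0, 0.001]]
wrist_force: [1.3, 0.7, -1.2]
width: 21.5
```

```bash
python3 mv.py 461.5,-20.5,180;  python3 - <<'E'
from h import *
from cell import bot
s=bot.snapshot('scene')
crop(s,215,205,295,285,8,'pics/s6.png')
p=bot.read_state()['position']
z=p[2]-105
print('tip pred',(proj('scene',[p[0],p[1],z])-[215,205]+.5)*8,'shift to z60',(proj('scene',[p[0],p[1],60])-proj('scene',[p[0],p[1],z]))*8)
E
```

```text
t 10.37 pos [459.4 -21.2 183.7] F [ 1.3  0.7 -1.2] w 21.5 xax [0.24  0.971 0.   ] yax [-0.001  0.    -1.   ]
461.5,-20.5,180 -> [ 1.2  3.7 -1.9]
tip pred [323.11248207 335.80261067] shift to z60 [-1.70218144 46.78510699]
```

View pics/s6.png

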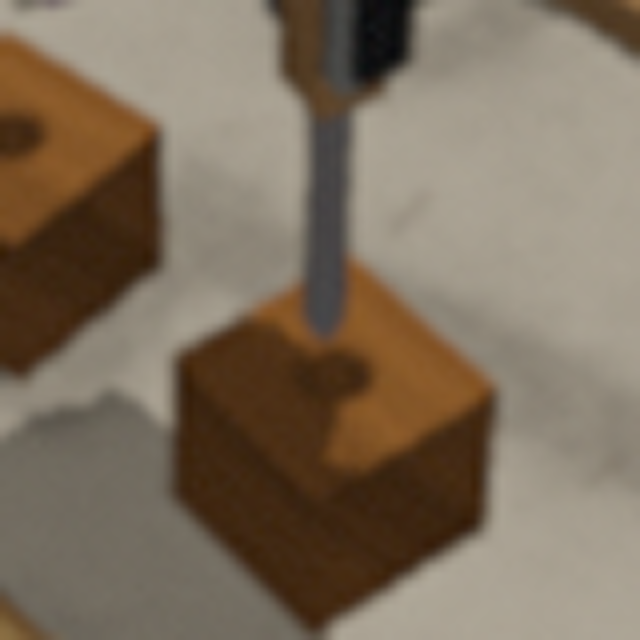

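Call:
play_rows:
  commands:
    - {"x":1,"y":3,"z":-3.8,"rx":0,"ry":0,"rz":0,"claw":0.0}
    - {"x":1,"y":3,"z":-3.8,"rx":0,"ry":0,"rz":0,"claw":0.0}
    - {"x":1,"y":10,"z":-3.8,"rx":0,"ry":0,"rz":0,"claw":0.0}
    - {"x":1,"y":10,"z":-3.8,"rx":0,"ry":0,"rz":0,"claw":0.0}

```text
t: 10.75
position: [463.1, -20.6, 172.9]
orientation: [[0.237, -0.002, -0.971], [0.971, -0.001, 0.237], [-0.001, -1.0, 0.001]]
wrist_force: [-0.5, -0.2, -1.0]
width: 21.5
```

```bash
python3 mv.py 463,-20.5,180;  python3 - <<'E'
from h import *
from cell import bot
s=bot.snapshot('scene')
crop(s,215,205,295,285,8,'pics/s7.png')
p=bot.read_state()['position']
z=p[2]-105
print('tip pred',(proj('scene',[p[0],p[1],z])-[215,205]+.5)*8,'shift to z60',(proj('scene',[p[0],p[1],60])-proj('scene',[p[0],p[1],z]))*8)
E
```

```text
t 10.75 pos [463.1 -20.6 172.9] F [-0.5 -0.2 -1. ] w 21.5 xax [ 0.237  0.971 -0.001] yax [-0.002 -0.001 -1.   ]
463,-20.5,180 -> [ 0.  -7.1  0.1]
tip pred [332.42768874 355.51026956] shift to z60 [-0.81376947 20.78419885]
```

View pics/s7.png

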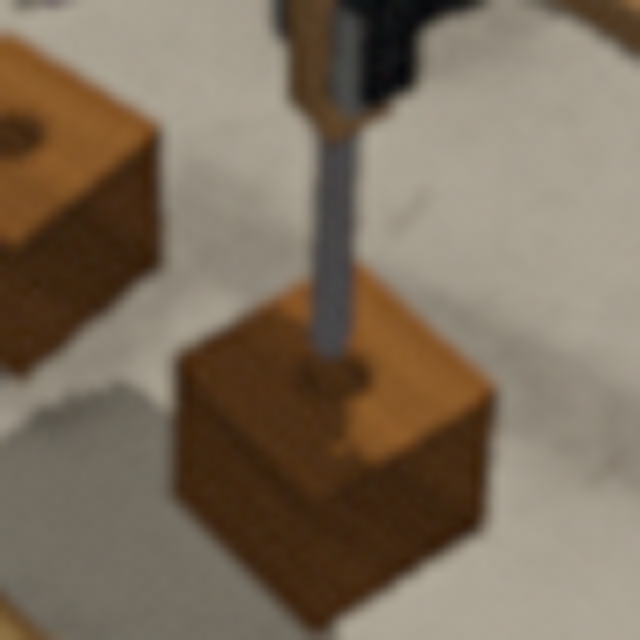

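Call:
play_rows:
  commands:
    - {"x":0,"y":8,"z":0,"rx":0,"ry":0,"rz":0,"claw":0.0}
    - {"x":0,"y":16,"z":0,"rx":0,"ry":0,"rz":0,"claw":0.0}
    - {"x":0,"y":24,"z":0,"rx":0,"ry":0,"rz":0,"claw":0.0}
    - {"x":0,"y":30,"z":0,"rx":0,"ry":0,"rz":0,"claw":0.0}
    - {"x":0,"y":34,"z":0,"rx":0,"ry":0,"rz":0,"claw":0.0}
    - {"x":0,"y":36,"z":0,"rx":0,"ry":0,"rz":0,"claw":0.0}
    - {"x":0,"y":38,"z":0,"rx":0,"ry":0,"rz":0,"claw":0.0}
    - {"x":0,"y":38,"z":0,"rx":0,"ry":0,"rz":0,"claw":0.0}

```text
t: 11.47
position: [463.6, -21.1, 136.1]
orientation: [[0.239, -0.0, -0.971], [0.971, -0.0, 0.239], [-0.0, -1.0, 0.0]]
wrist_force: [-0.7, -0.7, -1.1]
width: 21.4
```

Call:
play_rows:
  commands:
    - {"x":0,"y":2,"z":0,"rx":0,"ry":0,"rz":0,"claw":0.0}
    - {"x":0,"y":2,"z":0,"rx":0,"ry":0,"rz":0,"claw":0.0}

```text
t: 11.63
position: [464.3, -21.1, 134.9]
orientation: [[0.239, 0.001, -0.971], [0.971, 0.0, 0.239], [0.001, -1.0, -0.001]]
wrist_force: [-0.4, 0.3, 2.2]
width: 21.1
```

Call:
play_rows:
  commands:
    - {"x":0,"y":2,"z":0,"rx":0,"ry":0,"rz":0,"claw":0.0}
    - {"x":0,"y":2,"z":0,"rx":0,"ry":0,"rz":0,"claw":0.0}

```text
t: 11.8
position: [465.5, -21.0, 134.5]
orientation: [[0.239, 0.004, -0.971], [0.971, 0.001, 0.239], [0.002, -1.0, -0.003]]
wrist_force: [-2.8, -0.0, 18.3]
width: 21.7
```

Call:
play_rows:
  commands:
    - {"x":0,"y":-20,"z":0,"rx":0,"ry":0,"rz":0,"claw":0.0}
    - {"x":0,"y":-40,"z":0,"rx":0,"ry":0,"rz":0,"claw":0.0}
    - {"x":0,"y":-52,"z":0,"rx":0,"ry":0,"rz":0,"claw":0.0}
    - {"x":0,"y":-52,"z":0,"rx":0,"ry":0,"rz":0,"claw":0.0}

```text
t: 12.13
position: [465.2, -21.0, 186.8]
orientation: [[0.239, 0.004, -0.971], [0.971, 0.001, 0.239], [0.002, -1.0, -0.004]]
wrist_force: [1.1, 1.2, -0.5]
width: 21.6
```

```bash
python3 mv.py 450,219,185
```

```text
t 12.13 pos [465.2 -21.  186.8] F [ 1.1  1.2 -0.5] w 21.6 xax [0.239 0.971 0.002] yax [ 0.004  0.001 -1.   ]
450,219,185 -> [229.4   2.   72. ]
```

Call:
play_rows:
  commands:
    - {"x":229,"y":0,"z":72,"rx":0,"ry":0,"rz":0,"claw":0.0}
    - {"x":229,"y":0,"z":72,"rx":0,"ry":0,"rz":0,"claw":0.0}
    - {"x":229,"y":0,"z":72,"rx":0,"ry":0,"rz":0,"claw":0.0}
    - {"x":229,"y":0,"z":72,"rx":0,"ry":0,"rz":0,"claw":0.0}
    - {"x":229,"y":0,"z":72,"rx":0,"ry":0,"rz":0,"claw":0.0}
    - {"x":229,"y":0,"z":72,"rx":0,"ry":0,"rz":0,"claw":0.0}
    - {"x":229,"y":0,"z":72,"rx":0,"ry":0,"rz":0,"claw":0.0}
    - {"x":229,"y":0,"z":72,"rx":0,"ry":0,"rz":0,"claw":0.0}
    - {"x":229,"y":0,"z":72,"rx":0,"ry":0,"rz":0,"claw":0.0}

```text
t: 12.88
position: [448.1, 217.8, 183.4]
orientation: [[0.239, -0.001, -0.971], [0.971, -0.001, 0.239], [-0.001, -1.0, 0.001]]
wrist_force: [0.1, -0.3, -0.4]
width: 21.8
```

```bash
python3 mv.py 450,219,180;  python3 - <<'E'
from h import *
from cell import bot
s=bot.snapshot('scene')
crop(s,145,160,225,240,8,'pics/s8.png')
p=bot.read_state()['position']
z=p[2]-105
print('tip pred',(proj('scene',[p[0],p[1],z])-[145,160]+.5)*8,'shift to z60',(proj('scene',[p[0],p[1],60])-proj('scene',[p[0],p[1],z]))*8)
E
```

```text
t 12.88 pos [448.1 217.8 183.4] F [ 0.1 -0.3 -0.4] w 21.8 xax [ 0.239  0.971 -0.001] yax [-0.001 -0.001 -1.   ]
450,219,180 -> [ 1.6  3.4 -1.5]
tip pred [299.6050778  295.38943551] shift to z60 [ 5.10472775 45.74063573]
```

View pics/s8.png

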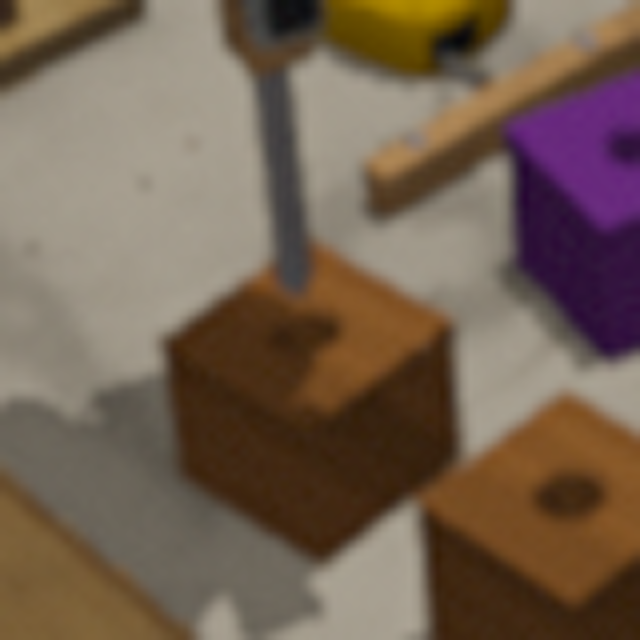

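Call:
play_rows:
  commands:
    - {"x":1.3,"y":4,"z":-2.2,"rx":0,"ry":0,"rz":0,"claw":0.0}
    - {"x":1.3,"y":8,"z":-2.2,"rx":0,"ry":0,"rz":0,"claw":0.0}
    - {"x":1.3,"y":14,"z":-2.2,"rx":0,"ry":0,"rz":0,"claw":0.0}
    - {"x":1.3,"y":22,"z":-2.2,"rx":0,"ry":0,"rz":0,"claw":0.0}
    - {"x":1.3,"y":32,"z":-2.2,"rx":0,"ry":0,"rz":0,"claw":0.0}
    - {"x":1.3,"y":42,"z":-2.2,"rx":0,"ry":0,"rz":0,"claw":0.0}
    - {"x":1.3,"y":52,"z":-2.2,"rx":0,"ry":0,"rz":0,"claw":0.0}
    - {"x":1.3,"y":62,"z":-2.2,"rx":0,"ry":0,"rz":0,"claw":0.0}
    - {"x":1.3,"y":70,"z":-2.2,"rx":0,"ry":0,"rz":0,"claw":0.0}
    - {"x":1.3,"y":74,"z":-2.2,"rx":0,"ry":0,"rz":0,"claw":0.0}
    - {"x":1.3,"y":74,"z":-2.2,"rx":0,"ry":0,"rz":0,"claw":0.0}

```text
t: 13.85
position: [450.3, 218.8, 109.1]
orientation: [[0.239, -0.001, -0.971], [0.971, -0.001, 0.239], [-0.001, -1.0, 0.001]]
wrist_force: [0.2, -0.1, -0.3]
width: 21.3
```

Call:
play_rows:
  commands:
    - {"x":0,"y":2,"z":0,"rx":0,"ry":0,"rz":0,"claw":0.0}
    - {"x":0,"y":4,"z":0,"rx":0,"ry":0,"rz":0,"claw":0.0}
    - {"x":0,"y":4,"z":0,"rx":0,"ry":0,"rz":0,"claw":0.0}

```text
t: 14.1
position: [450.9, 219.3, 106.4]
orientation: [[0.239, 0.0, -0.971], [0.971, 0.0, 0.239], [0.0, -1.0, -0.0]]
wrist_force: [-0.3, 0.5, -1.4]
width: 21.6
```

Call:
play_rows:
  commands:
    - {"x":0,"y":1,"z":0,"rx":0,"ry":0,"rz":0,"claw":0.0}
    - {"x":0,"y":2,"z":0,"rx":0,"ry":0,"rz":0,"claw":0.0}
    - {"x":0,"y":2,"z":0,"rx":0,"ry":0,"rz":0,"claw":0.0}

```text
t: 14.35
position: [451.1, 219.4, 104.8]
orientation: [[0.239, 0.001, -0.971], [0.971, 0.0, 0.239], [0.001, -1.0, -0.001]]
wrist_force: [-0.9, 0.5, 2.2]
width: 21.7
```

Call:
play_rows:
  commands:
    - {"x":0,"y":0,"z":0,"rx":0,"ry":0,"rz":0,"claw":0.3}
    - {"x":0,"y":0,"z":0,"rx":0,"ry":0,"rz":0,"claw":0.5}
    - {"x":0,"y":0,"z":0,"rx":0,"ry":0,"rz":0,"claw":0.8}
    - {"x":0,"y":0,"z":0,"rx":0,"ry":0,"rz":0,"claw":1.0}
    - {"x":0,"y":0,"z":0,"rx":0,"ry":0,"rz":0,"claw":1.0}
    - {"x":0,"y":0,"z":0,"rx":0,"ry":0,"rz":0,"claw":1.0}
    - {"x":0,"y":0,"z":0,"rx":0,"ry":0,"rz":0,"claw":1.0}

```text
t: 14.93
position: [450.8, 219.2, 104.3]
orientation: [[0.239, -0.0, -0.971], [0.971, -0.0, 0.239], [-0.0, -1.0, 0.0]]
wrist_force: [0.3, 0.4, 0.7]
width: 85.5
```

Call:
play_rows:
  commands:
    - {"x":0,"y":-20,"z":0,"rx":0,"ry":0,"rz":0,"claw":1.0}
    - {"x":0,"y":-50,"z":0,"rx":0,"ry":0,"rz":0,"claw":1.0}
    - {"x":0,"y":-90,"z":0,"rx":0,"ry":0,"rz":0,"claw":1.0}
    - {"x":0,"y":-120,"z":0,"rx":0,"ry":0,"rz":0,"claw":1.0}
    - {"x":0,"y":-120,"z":0,"rx":0,"ry":0,"rz":0,"claw":1.0}

```text
t: 15.35
position: [453.4, 220.5, 230.8]
orientation: [[0.239, 0.007, -0.971], [0.971, 0.005, 0.239], [0.007, -1.0, -0.006]]
wrist_force: [0.9, -0.1, 0.4]
width: 85.6
```

```bash
python3 mv.py;  python3 - <<'E'
from h import *
from cell import bot
s=bot.snapshot('scene')
np.save('pics/s9.npy',s)
crop(s,120,120,290,290,4,'pics/s9.png')
E
```

```text
t 15.35 pos [453.4 220.5 230.8] F [ 0.9 -0.1  0.4] w 85.6 xax [0.239 0.971 0.007] yax [ 0.007  0.005 -1.   ]
```

View pics/s9.png

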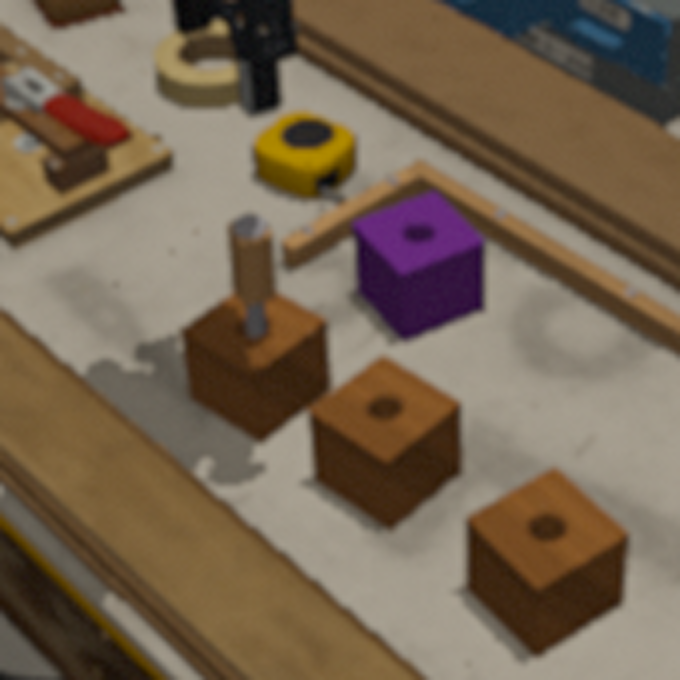

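```bash
python3 mv.py 407,109.5,160
```

```text
t 15.4 pos [452.5 220.1 227.7] F [-0.1 -0.1  1. ] w 85.3 xax [0.239 0.971 0.005] yax [ 0.005  0.004 -1.   ]
407,109.5,160 -> [-118.6   67.1   18. ]
```

Call:
play_rows:
  commands:
    - {"x":-119,"y":0,"z":18,"rx":0,"ry":-13.8,"rz":0,"claw":0.3}
    - {"x":-119,"y":0,"z":18,"rx":0,"ry":-13.8,"rz":0,"claw":0.3}
    - {"x":-119,"y":0,"z":18,"rx":0,"ry":-13.8,"rz":0,"claw":0.3}
    - {"x":-119,"y":20,"z":18,"rx":0,"ry":-13.8,"rz":0,"claw":0.3}
    - {"x":-119,"y":40,"z":18,"rx":0,"ry":-13.8,"rz":0,"claw":0.3}
    - {"x":-119,"y":67,"z":18,"rx":0,"ry":-13.8,"rz":0,"claw":0.3}
    - {"x":-119,"y":67,"z":18,"rx":0,"ry":-13.8,"rz":0,"claw":0.3}
    - {"x":-119,"y":67,"z":18,"rx":0,"ry":-13.8,"rz":0,"claw":0.3}

```text
t: 16.07
position: [403.7, 107.4, 156.3]
orientation: [[0.0, -0.003, -1.0], [1.0, -0.002, 0.0], [-0.002, -1.0, 0.003]]
wrist_force: [0.2, -0.0, 2.0]
width: 25.7
```

```bash
python3 mv.py 407,109.5,160 407,109.5,90
```

```text
t 16.07 pos [403.7 107.4 156.3] F [ 0.2 -0.   2. ] w 25.7 xax [ 0.     1.    -0.002] yax [-0.003 -0.002 -1.   ]
407,109.5,160 -> [ 2.1 -3.7 -3.3]
407,109.5,90 -> [ 2.2 66.3 -3.5]
```

Call:
play_rows:
  commands:
    - {"x":1,"y":30,"z":-1,"rx":0,"ry":0,"rz":0,"claw":0.3}
    - {"x":1,"y":60,"z":-1,"rx":0,"ry":0,"rz":0,"claw":0.3}
    - {"x":1,"y":86,"z":-1,"rx":0,"ry":0,"rz":0,"claw":0.3}
    - {"x":1,"y":86,"z":-1,"rx":0,"ry":0,"rz":0,"claw":0.3}
    - {"x":1,"y":86,"z":-1,"rx":0,"ry":0,"rz":0,"claw":0.3}

```text
t: 16.48
position: [405.9, 108.9, 71.9]
orientation: [[0.0, -0.001, -1.0], [1.0, -0.001, 0.0], [-0.001, -1.0, 0.001]]
wrist_force: [-0.5, -0.2, 0.7]
width: 25.7
```

```bash
python3 mv.py;  python3 - <<'E'
from h import *
from cell import bot
s=bot.snapshot('scene')
crop(s,140,130,290,280,4,'pics/s10.png')
E
```

```text
t 16.48 pos [405.9 108.9  71.9] F [-0.5 -0.2  0.7] w 25.7 xax [ 0.     1.    -0.001] yax [-0.001 -0.001 -1.   ]
```

View pics/s10.png

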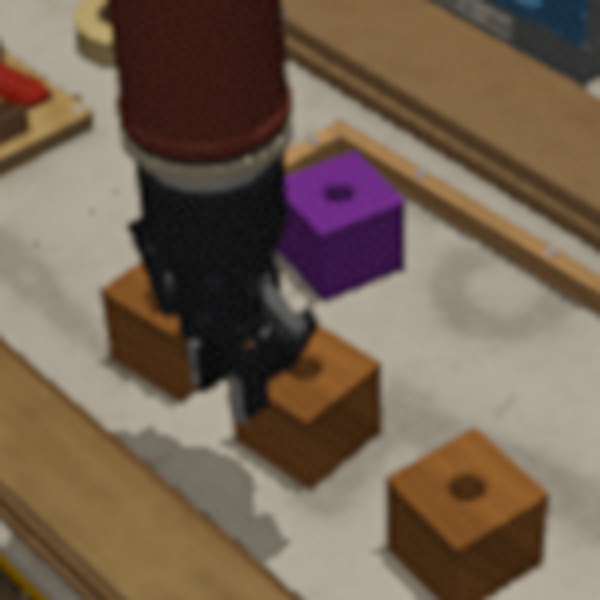

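Call:
play_rows:
  commands:
    - {"x":0,"y":20,"z":0,"rx":0,"ry":0,"rz":0,"claw":0.3}
    - {"x":0,"y":40,"z":0,"rx":0,"ry":0,"rz":0,"claw":0.3}
    - {"x":0,"y":52,"z":0,"rx":0,"ry":0,"rz":0,"claw":0.3}
    - {"x":0,"y":52,"z":0,"rx":0,"ry":0,"rz":0,"claw":0.3}

```text
t: 16.87
position: [406.1, 109.2, 19.6]
orientation: [[-0.0, -0.0, -1.0], [1.0, -0.0, -0.0], [-0.0, -1.0, 0.0]]
wrist_force: [-1.1, -0.8, 0.2]
width: 25.9
```

Call:
play_rows:
  commands:
    - {"x":0,"y":0,"z":-5,"rx":0,"ry":0,"rz":0,"claw":0.3}
    - {"x":0,"y":0,"z":-9,"rx":0,"ry":0,"rz":0,"claw":0.3}
    - {"x":0,"y":0,"z":-12,"rx":0,"ry":0,"rz":0,"claw":0.3}
    - {"x":0,"y":0,"z":-15,"rx":0,"ry":0,"rz":0,"claw":0.3}
    - {"x":0,"y":0,"z":-19,"rx":0,"ry":0,"rz":0,"claw":0.3}
    - {"x":0,"y":0,"z":-23,"rx":0,"ry":0,"rz":0,"claw":0.3}
    - {"x":0,"y":0,"z":-27,"rx":0,"ry":0,"rz":0,"claw":0.3}
    - {"x":0,"y":0,"z":-31,"rx":0,"ry":0,"rz":0,"claw":0.3}

```text
t: 17.53
position: [436.7, 109.6, 20.5]
orientation: [[-0.0, -0.001, -1.0], [1.0, 0.001, -0.0], [0.001, -1.0, 0.001]]
wrist_force: [-11.0, 0.2, 15.0]
width: 25.8
```

```bash
python3 mv.py;  python3 - <<'E'
from h import *
from cell import bot
s=bot.snapshot('scene')
crop(s,140,130,290,280,4,'pics/s11.png')
E
```

```text
t 17.53 pos [436.7 109.6  20.5] F [-11.    0.2  15. ] w 25.8 xax [-0.     1.     0.001] yax [-0.001  0.001 -1.   ]
```

View pics/s11.png

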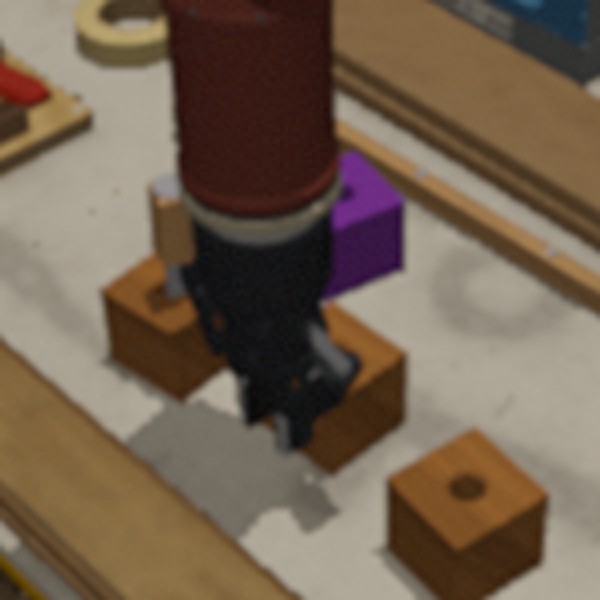

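Call:
play_rows:
  commands:
    - {"x":0,"y":0,"z":5,"rx":0,"ry":0,"rz":0,"claw":0.3}
    - {"x":0,"y":0,"z":10,"rx":0,"ry":0,"rz":0,"claw":0.3}
    - {"x":0,"y":0,"z":10,"rx":0,"ry":0,"rz":0,"claw":0.3}

```text
t: 17.83
position: [426.3, 108.9, 19.6]
orientation: [[0.0, -0.0, -1.0], [1.0, 0.0, 0.0], [0.0, -1.0, 0.0]]
wrist_force: [-1.3, -0.5, -1.1]
width: 25.8
```

```bash
python3 mv.py;  python3 - <<'E'
from h import *
from cell import bot
s=bot.snapshot('scene')
crop(s,185,180,260,255,8,'pics/s12.png')
E
```

```text
t 17.83 pos [426.3 108.9  19.6] F [-1.3 -0.5 -1.1] w 25.8 xax [0. 1. 0.] yax [-0.  0. -1.]
```

View pics/s12.png

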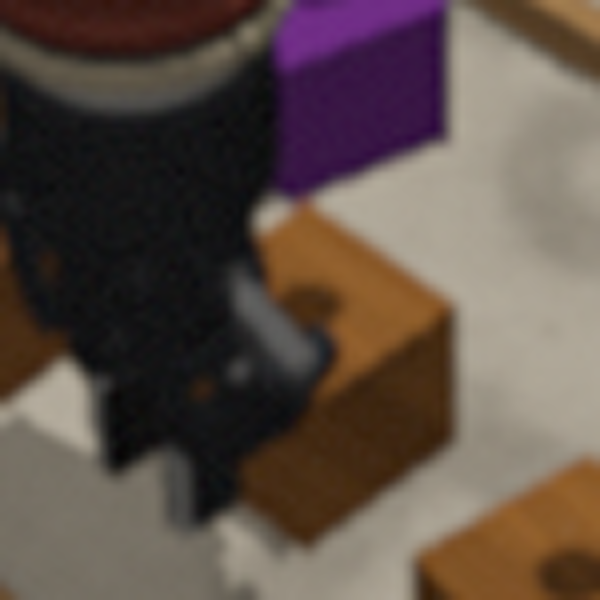

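Call:
play_rows:
  commands:
    - {"x":0,"y":-14,"z":0,"rx":0,"ry":0,"rz":0,"claw":0.3}
    - {"x":0,"y":-14,"z":0,"rx":0,"ry":0,"rz":0,"claw":0.3}
    - {"x":0,"y":-14,"z":-4,"rx":0,"ry":0,"rz":0,"claw":0.3}
    - {"x":0,"y":-14,"z":-8,"rx":0,"ry":0,"rz":0,"claw":0.3}
    - {"x":0,"y":-14,"z":-12,"rx":0,"ry":0,"rz":0,"claw":0.3}
    - {"x":0,"y":-14,"z":-16,"rx":0,"ry":0,"rz":0,"claw":0.3}

```text
t: 18.38
position: [442.5, 108.9, 32.8]
orientation: [[-0.0, -0.002, -1.0], [1.0, -0.0, -0.0], [-0.0, -1.0, 0.002]]
wrist_force: [-5.1, -0.3, 3.9]
width: 25.6
```

Call:
play_rows:
  commands:
    - {"x":0,"y":0,"z":-4,"rx":0,"ry":0,"rz":0,"claw":0.3}
    - {"x":0,"y":0,"z":-8,"rx":0,"ry":0,"rz":0,"claw":0.3}

```text
t: 18.55
position: [450.4, 108.7, 32.8]
orientation: [[0.0, -0.002, -1.0], [1.0, -0.001, 0.0], [-0.001, -1.0, 0.002]]
wrist_force: [-5.2, -0.1, 3.1]
width: 25.7
```

```bash
python3 mv.py;  python3 - <<'E'
from h import *
from cell import bot
s=bot.snapshot('scene')
crop(s,185,170,265,250,8,'pics/s13.png')
E
```

```text
t 18.55 pos [450.4 108.7  32.8] F [-5.2 -0.1  3.1] w 25.7 xax [ 0.     1.    -0.001] yax [-0.002 -0.001 -1.   ]
```

View pics/s13.png

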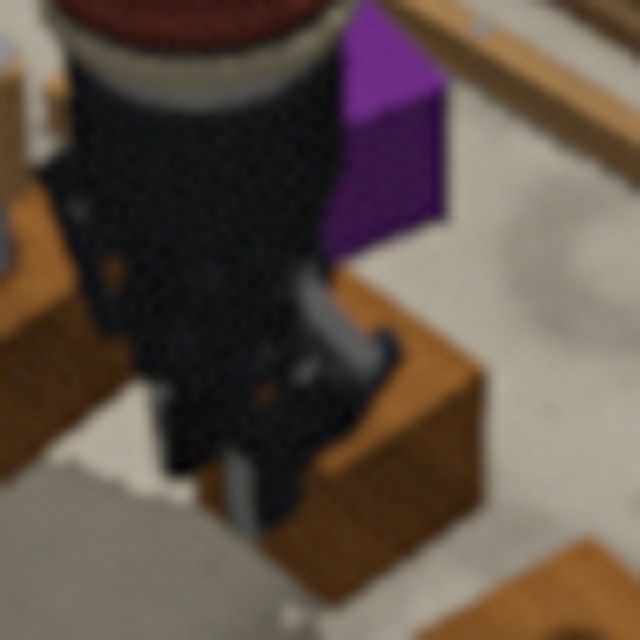

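Call:
play_rows:
  commands:
    - {"x":0,"y":0,"z":-5,"rx":0,"ry":0,"rz":0,"claw":0.3}
    - {"x":0,"y":0,"z":-12,"rx":0,"ry":0,"rz":0,"claw":0.3}
    - {"x":0,"y":0,"z":-19,"rx":0,"ry":0,"rz":0,"claw":0.3}
    - {"x":0,"y":0,"z":-26,"rx":0,"ry":0,"rz":0,"claw":0.3}
    - {"x":0,"y":0,"z":-33,"rx":0,"ry":0,"rz":0,"claw":0.3}
    - {"x":0,"y":0,"z":-40,"rx":0,"ry":0,"rz":0,"claw":0.3}
    - {"x":0,"y":0,"z":-47,"rx":0,"ry":0,"rz":0,"claw":0.3}
    - {"x":0,"y":0,"z":-54,"rx":0,"ry":0,"rz":0,"claw":0.3}
    - {"x":0,"y":0,"z":-61,"rx":0,"ry":0,"rz":0,"claw":0.3}
    - {"x":0,"y":0,"z":-68,"rx":0,"ry":0,"rz":0,"claw":0.3}
    - {"x":0,"y":0,"z":-75,"rx":0,"ry":0,"rz":0,"claw":0.3}
    - {"x":0,"y":0,"z":-82,"rx":0,"ry":0,"rz":0,"claw":0.3}

```text
t: 19.6
position: [533.6, 108.9, 33.3]
orientation: [[0.0, -0.0, -1.0], [1.0, -0.0, 0.0], [-0.0, -1.0, 0.0]]
wrist_force: [-2.5, 0.2, -0.6]
width: 25.7
```

```bash
python3 mv.py;  python3 - <<'E'
from h import *
from cell import bot
s=bot.snapshot('scene')
crop(s,165,130,335,280,4,'pics/s14.png')
E
```

```text
t 19.6 pos [533.6 108.9  33.3] F [-2.5  0.2 -0.6] w 25.7 xax [ 0.  1. -0.] yax [-0. -0. -1.]
```

View pics/s14.png

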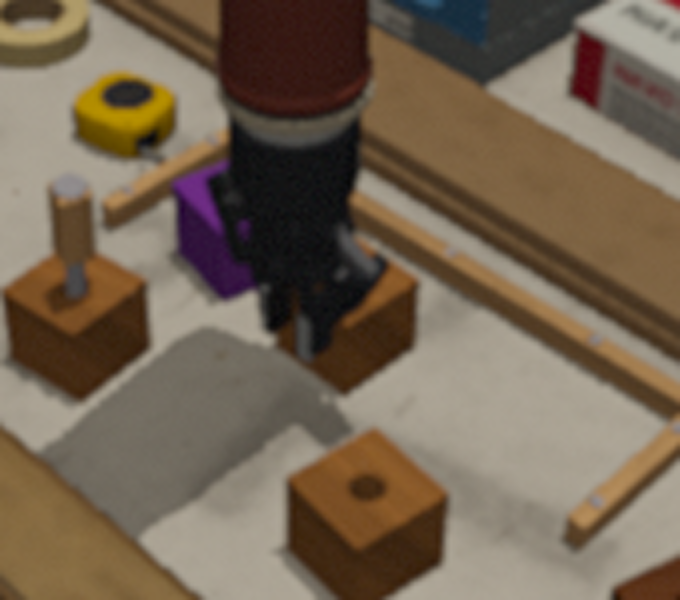

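```bash
python3 - <<'E'
from h import *
f=lambda U,V,z:at('scene',(U+.5)/4-.5+165,(V+.5)/4-.5+130,z).round(1)
print('M front-right bottom',f(345,393,0),'M back-right bottom',f(413,345,0),'back-right top',f(416,285,60))
print('bay FR tip',f(570,525,22),f(602,498,22),'FR bottom outer',f(575,547,0),'FL tip',f(107,208,22),f(110,228,0))
print('purple',f(228,297,0),f(176,185,60))
E
```

```text
M front-right bottom [549.4  79.5  -0. ] M back-right bottom [611.8  79.8   0. ] back-right top [604.5  74.   60. ]
bay FR tip [551.1 -97.4  22. ] [579.9 -97.3  22. ] FR bottom outer [556.7 -99.4   0. ] FL tip [542.1 302.7  22. ] [545.7 306.3   0. ]
purple [556.8 196.6  -0. ] [562.6 251.8  60. ]
```

Call:
play_rows:
  commands:
    - {"x":0,"y":0,"z":-6,"rx":0,"ry":0,"rz":0,"claw":0.3}
    - {"x":0,"y":0,"z":-13,"rx":0,"ry":0,"rz":0,"claw":0.3}
    - {"x":0,"y":0,"z":-20,"rx":0,"ry":0,"rz":0,"claw":0.3}
    - {"x":0,"y":0,"z":-26,"rx":0,"ry":0,"rz":0,"claw":0.3}
    - {"x":0,"y":0,"z":-30,"rx":0,"ry":0,"rz":0,"claw":0.3}
    - {"x":0,"y":0,"z":-32,"rx":0,"ry":0,"rz":0,"claw":0.3}
    - {"x":0,"y":0,"z":-32,"rx":0,"ry":0,"rz":0,"claw":0.3}

```text
t: 20.23
position: [565.6, 108.8, 33.4]
orientation: [[0.0, 0.001, -1.0], [1.0, -0.0, 0.0], [-0.0, -1.0, -0.001]]
wrist_force: [-0.1, 0.4, -1.0]
width: 25.5
```

Call:
play_rows:
  commands:
    - {"x":0,"y":0,"z":10,"rx":0,"ry":0,"rz":0,"claw":0.3}
    - {"x":0,"y":0,"z":40,"rx":0,"ry":0,"rz":0,"claw":0.3}
    - {"x":0,"y":-30,"z":60,"rx":0,"ry":0,"rz":0,"claw":0.3}
    - {"x":0,"y":-70,"z":70,"rx":0,"ry":0,"rz":0,"claw":0.3}
    - {"x":0,"y":-110,"z":80,"rx":0,"ry":0,"rz":0,"claw":0.3}
    - {"x":0,"y":-110,"z":80,"rx":0,"ry":0,"rz":0,"claw":0.3}
    - {"x":0,"y":-110,"z":80,"rx":0,"ry":0,"rz":0,"claw":0.3}

```text
t: 20.82
position: [485.6, 109.7, 145.9]
orientation: [[-0.001, 0.005, -1.0], [1.0, 0.003, -0.001], [0.003, -1.0, -0.005]]
wrist_force: [-0.3, -0.2, 0.1]
width: 25.8
```

```bash
python3 mv.py 407,-21,140 407,-21,34
```

```text
t 20.82 pos [485.6 109.7 145.9] F [-0.3 -0.2  0.1] w 25.8 xax [-0.001  1.     0.003] yax [ 0.005  0.003 -1.   ]
407,-21,140 -> [-130.7    5.1   78.7]
407,-21,34 -> [-131.   111.1   79.3]
```

Call:
play_rows:
  commands:
    - {"x":-131,"y":0,"z":78,"rx":0,"ry":0,"rz":0,"claw":0.3}
    - {"x":-131,"y":0,"z":78,"rx":0,"ry":0,"rz":0,"claw":0.3}
    - {"x":-131,"y":0,"z":78,"rx":0,"ry":0,"rz":0,"claw":0.3}
    - {"x":-131,"y":0,"z":78,"rx":0,"ry":0,"rz":0,"claw":0.3}
    - {"x":-131,"y":0,"z":78,"rx":0,"ry":0,"rz":0,"claw":0.3}
    - {"x":-131,"y":0,"z":78,"rx":0,"ry":0,"rz":0,"claw":0.3}
    - {"x":-131,"y":0,"z":78,"rx":0,"ry":0,"rz":0,"claw":0.3}

```text
t: 21.4
position: [406.8, -21.6, 142.8]
orientation: [[-0.0, -0.0, -1.0], [1.0, 0.0, -0.0], [0.0, -1.0, 0.0]]
wrist_force: [0.2, 1.0, -0.3]
width: 25.7
```

Call:
play_rows:
  commands:
    - {"x":0,"y":30,"z":0,"rx":0,"ry":0,"rz":0,"claw":0.3}
    - {"x":0,"y":60,"z":0,"rx":0,"ry":0,"rz":0,"claw":0.3}
    - {"x":0,"y":70,"z":0,"rx":0,"ry":0,"rz":0,"claw":0.3}
    - {"x":0,"y":70,"z":0,"rx":0,"ry":0,"rz":0,"claw":0.3}

```text
t: 21.73
position: [405.1, -21.5, 70.6]
orientation: [[-0.002, -0.005, -1.0], [1.0, -0.002, -0.002], [-0.002, -1.0, 0.005]]
wrist_force: [0.1, -0.9, -0.2]
width: 25.7
```

```bash
python3 mv.py 407,-21,34; python3 - <<'E'
from h import *
from cell import bot
s=bot.snapshot('scene')
np.save('pics/s15.npy',s)
crop(s,165,110,365,260,4,'pics/s15.png')
E
```

```text
t 21.73 pos [405.1 -21.5  70.6] F [ 0.1 -0.9 -0.2] w 25.7 xax [-0.002  1.    -0.002] yax [-0.005 -0.002 -1.   ]
407,-21,34 -> [ 0.6 36.6 -2.1]
```

View pics/s15.png

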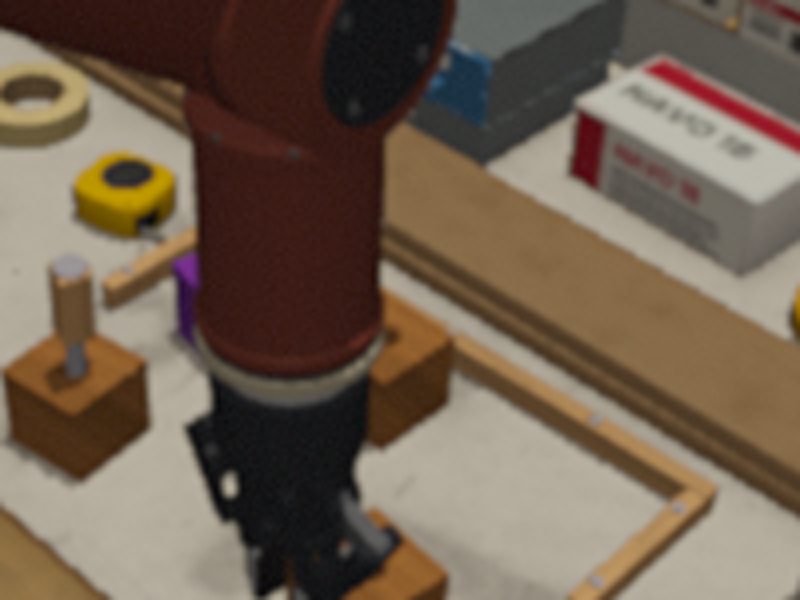

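Call:
play_rows:
  commands:
    - {"x":0,"y":20,"z":0,"rx":0,"ry":0,"rz":0,"claw":0.3}
    - {"x":0,"y":36,"z":0,"rx":0,"ry":0,"rz":0,"claw":0.3}
    - {"x":0,"y":36,"z":0,"rx":0,"ry":0,"rz":0,"claw":0.3}
    - {"x":0,"y":36,"z":-5,"rx":0,"ry":0,"rz":0,"claw":0.3}
    - {"x":0,"y":36,"z":-10,"rx":0,"ry":0,"rz":0,"claw":0.3}
    - {"x":0,"y":36,"z":-14,"rx":0,"ry":0,"rz":0,"claw":0.3}
    - {"x":0,"y":36,"z":-18,"rx":0,"ry":0,"rz":0,"claw":0.3}
    - {"x":0,"y":36,"z":-22,"rx":0,"ry":0,"rz":0,"claw":0.3}
    - {"x":0,"y":36,"z":-26,"rx":0,"ry":0,"rz":0,"claw":0.3}
    - {"x":0,"y":36,"z":-30,"rx":0,"ry":0,"rz":0,"claw":0.3}

```text
t: 22.62
position: [437.0, -22.0, 37.4]
orientation: [[0.0, -0.001, -1.0], [1.0, 0.0, 0.0], [0.0, -1.0, 0.001]]
wrist_force: [-4.8, -0.4, 3.3]
width: 25.2
```

Call:
play_rows:
  commands:
    - {"x":0,"y":0,"z":-5,"rx":0,"ry":0,"rz":0,"claw":0.3}
    - {"x":0,"y":0,"z":-11,"rx":0,"ry":0,"rz":0,"claw":0.3}
    - {"x":0,"y":0,"z":-18,"rx":0,"ry":0,"rz":0,"claw":0.3}
    - {"x":0,"y":0,"z":-25,"rx":0,"ry":0,"rz":0,"claw":0.3}
    - {"x":0,"y":0,"z":-32,"rx":0,"ry":0,"rz":0,"claw":0.3}
    - {"x":0,"y":0,"z":-39,"rx":0,"ry":0,"rz":0,"claw":0.3}
    - {"x":0,"y":0,"z":-46,"rx":0,"ry":0,"rz":0,"claw":0.3}
    - {"x":0,"y":0,"z":-53,"rx":0,"ry":0,"rz":0,"claw":0.3}
    - {"x":0,"y":0,"z":-60,"rx":0,"ry":0,"rz":0,"claw":0.3}
    - {"x":0,"y":0,"z":-67,"rx":0,"ry":0,"rz":0,"claw":0.3}
    - {"x":0,"y":0,"z":-74,"rx":0,"ry":0,"rz":0,"claw":0.3}
    - {"x":0,"y":0,"z":-80,"rx":0,"ry":0,"rz":0,"claw":0.3}

```text
t: 23.62
position: [517.8, -22.1, 37.3]
orientation: [[-0.0, 0.0, -1.0], [1.0, -0.0, -0.0], [-0.0, -1.0, -0.0]]
wrist_force: [-3.2, -0.4, 1.4]
width: 25.6
```

```bash
python3 mv.py; python3 - <<'E'
from h import *
from cell import bot
s=bot.snapshot('scene')
crop(s,165,110,365,260,4,'pics/s16.png')
E
```

```text
t 23.62 pos [517.8 -22.1  37.3] F [-3.2 -0.4  1.4] w 25.6 xax [-0.  1. -0.] yax [ 0. -0. -1.]
```

View pics/s16.png

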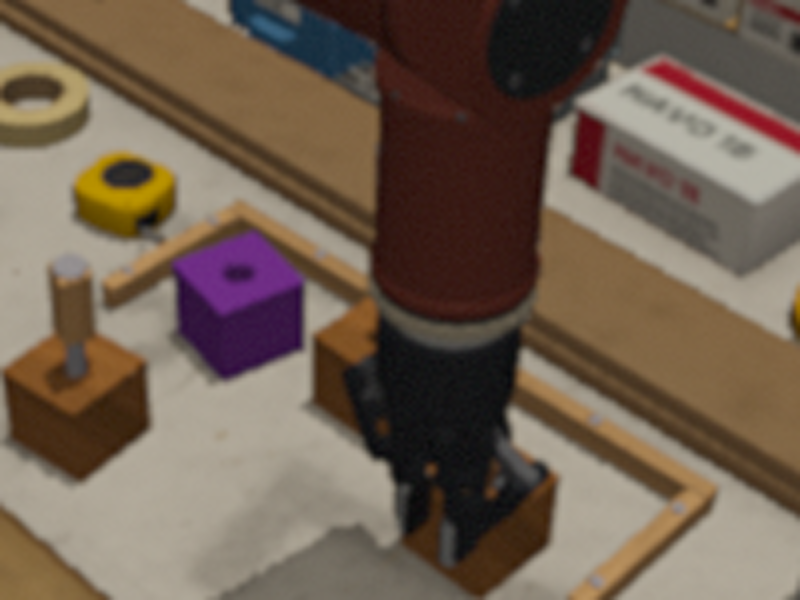

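Call:
play_rows:
  commands:
    - {"x":0,"y":0,"z":-5,"rx":0,"ry":0,"rz":0,"claw":0.3}
    - {"x":0,"y":0,"z":-11,"rx":0,"ry":0,"rz":0,"claw":0.3}
    - {"x":0,"y":0,"z":-18,"rx":0,"ry":0,"rz":0,"claw":0.3}
    - {"x":0,"y":0,"z":-25,"rx":0,"ry":0,"rz":0,"claw":0.3}
    - {"x":0,"y":0,"z":-32,"rx":0,"ry":0,"rz":0,"claw":0.3}
    - {"x":0,"y":0,"z":-39,"rx":0,"ry":0,"rz":0,"claw":0.3}
    - {"x":0,"y":0,"z":-45,"rx":0,"ry":0,"rz":0,"claw":0.3}
    - {"x":0,"y":0,"z":-49,"rx":0,"ry":0,"rz":0,"claw":0.3}
    - {"x":0,"y":0,"z":-51,"rx":0,"ry":0,"rz":0,"claw":0.3}
    - {"x":0,"y":0,"z":-51,"rx":0,"ry":0,"rz":0,"claw":0.3}

```text
t: 24.5
position: [568.6, -22.1, 37.4]
orientation: [[0.0, 0.001, -1.0], [1.0, -0.0, 0.0], [-0.0, -1.0, -0.001]]
wrist_force: [-0.0, -0.2, 0.6]
width: 25.9
```

Call:
play_rows:
  commands:
    - {"x":0,"y":0,"z":10,"rx":0,"ry":0,"rz":0,"claw":0.3}
    - {"x":0,"y":0,"z":40,"rx":0,"ry":0,"rz":0,"claw":0.3}
    - {"x":0,"y":-30,"z":60,"rx":0,"ry":0,"rz":0,"claw":0.3}
    - {"x":0,"y":-70,"z":70,"rx":0,"ry":0,"rz":0,"claw":0.3}
    - {"x":0,"y":-110,"z":80,"rx":0,"ry":0,"rz":0,"claw":0.3}
    - {"x":0,"y":-150,"z":80,"rx":0,"ry":0,"rz":0,"claw":0.3}
    - {"x":-40,"y":-190,"z":80,"rx":0,"ry":0,"rz":0,"claw":0.3}
    - {"x":-80,"y":-210,"z":80,"rx":0,"ry":0,"rz":0,"claw":0.3}
    - {"x":-120,"y":-210,"z":80,"rx":0,"ry":0,"rz":0,"claw":0.3}
    - {"x":-160,"y":-210,"z":80,"rx":0,"ry":0,"rz":0,"claw":0.3}
    - {"x":-200,"y":-210,"z":80,"rx":0,"ry":0,"rz":0,"claw":0.3}
    - {"x":-200,"y":-210,"z":80,"rx":0,"ry":0,"rz":0,"claw":0.3}
    - {"x":-200,"y":-210,"z":80,"rx":0,"ry":0,"rz":0,"claw":0.3}

```text
t: 25.58
position: [486.2, -226.4, 247.5]
orientation: [[0.007, 0.001, -1.0], [1.0, -0.001, 0.007], [-0.001, -1.0, -0.001]]
wrist_force: [-0.0, 0.3, -0.5]
width: 25.5
```

```bash
python3 mv.py; python3 - <<'E'
from h import *
from cell import bot
s=bot.snapshot('scene');t=bot.snapshot('top')
np.save('pics/s17.npy',s);np.save('pics/t17.npy',t)
crop(s,165,110,365,260,4,'pics/s17.png')
crop(t,160,140,360,260,4,'pics/t17.png')
E
```

```text
t 25.58 pos [ 486.2 -226.4  247.5] F [-0.   0.3 -0.5] w 25.5 xax [ 0.007  1.    -0.001] yax [ 0.001 -0.001 -1.   ]
```

View pics/s17.png

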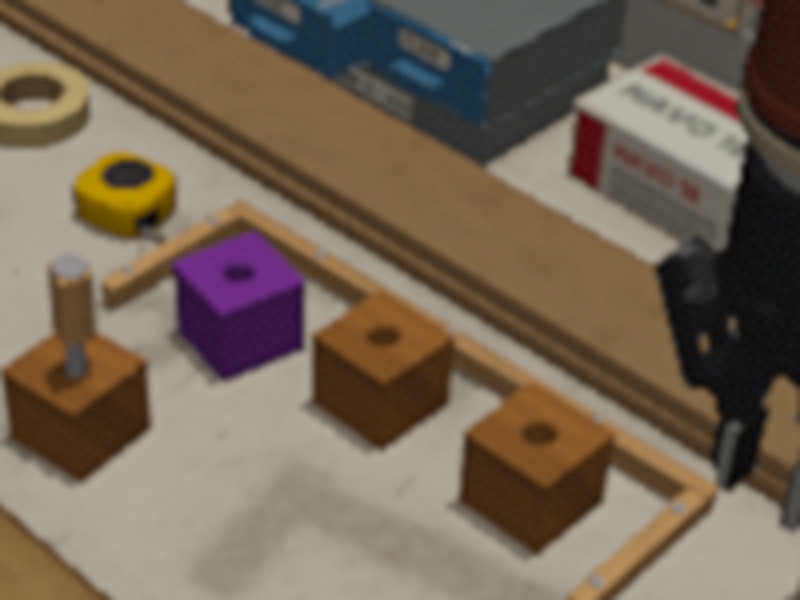

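View pics/t17.png

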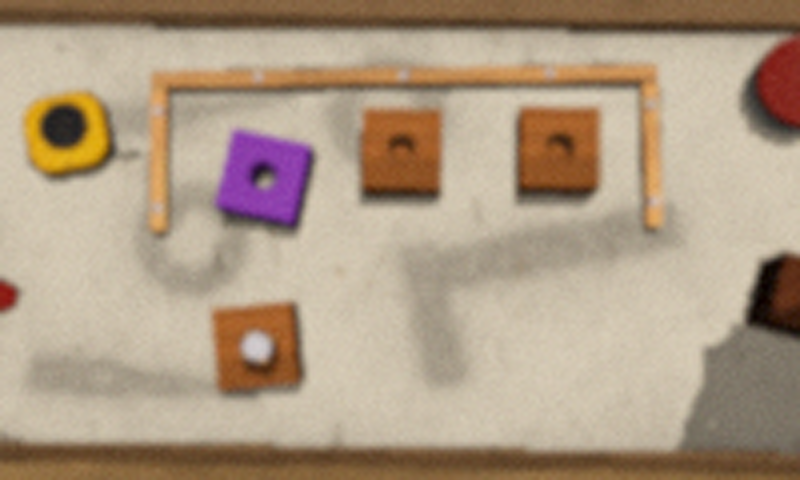

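```bash
python3 - <<'E'
from fit import *
a=np.load('pics/top0.npy').astype(np.float32).mean(2);b=np.load('pics/t17.npy').astype(np.float32).mean(2)
def sh(x0,y0,x1,y1,A=a,B=b): return cv2.phaseCorrelate(A[y0:y1,x0:x1].copy(),B[y0:y1,x0:x1].copy(),cv2.createHanningWindow((x1-x0,y1-y0),cv2.CV_32F))
print('L',sh(205,208,243,246),'purple',sh(206,164,246,200),'tape',sh(160,156,192,188))
S0=np.load('pics/scene0.npy').astype(np.float32).mean(2);S1=np.load('pics/s17.npy').astype(np.float32).mean(2)
print('L scene lower',sh(160,200,206,234,S0,S1),'tape',sh(176,140,216,176,S0,S1))
f=lambda U,V,z:at('top',(U+.5)/4-.5+160,(V+.5)/4-.5+140,z).round(0)
for n,p in dict(Mfl=(362,193),Mbr=(441,108),Rfl=(518,193),Rbr=(599,108)).items(): print(n,f(*p,60))
for n,p in dict(front_l=(158,233),front_r=(652,229),backin_l=(300,84),backin_r=(560,82),endR=(643,150)).items(): print(n,f(*p,22))
E
```

```text
L ((4.482021059915969, 2.421972775470735), 0.11354232013225556) purple ((-0.17038897392286145, -0.10135366844863114), 1.0468966477447086) tape ((0.14431073527663507, -0.013924873499306045), 0.953958700876683)
L scene lower ((0.08423633580732215, 0.3024087339674111), 0.8834803278247515) tape ((-0.04417162767506966, -0.055960453866358506), 0.9330485999584198)
Mfl [571. 134.  60.]
Mbr [640.  73.  60.]
Rfl [573.  11.  60.]
Rbr [641. -53.  60.]
front_l [540. 302.  22.]
front_r [ 549. -100.   22.]
backin_l [665. 189.  22.]
backin_r [669. -25.  22.]
endR [614. -92.  22.]
```

```bash
python3 -c "
from cell import bot
print(bot.sign_off())"
```

```text
the job is handed in; nothing more can be done
None
```

The job is done and handed in after about 26 s of the 69 s allowed.

**Probing, left to right:**
- **Left bore:** the tip went to about 12 mm above the bench with no resistance, so this is the through one.
- **Middle and right bores:** both stopped the tip firmly about 30 mm above the bench, at roughly 18 N, so both are blind.

**Pin:** it stands released in the left bore with its tip on the bench. I lowered it until I felt contact at tip height about 0, then opened the gripper. It leans slightly within the bore clearance.

**Blind blocks:** I pushed the middle and right blocks straight back, flat on the bench. In the last pictures both have their front edges about 25–30 mm inside the bay's open front and about 25–28 mm clear of the back fence.

**Other checks:**
- **Left block:** the scene picture showed a shift of about 0.3 px, under 1 mm. The same check in the top view was unusable because the pin handle now covers part of the block.
- **Tape measure and purple block:** both moved less than 0.2 px.
- **Tin:** the arm partly hid it in the last picture, so I didn't measure it; the gripper stayed at about 250 mm height on that side.
- **First push of the middle block:** it showed about 15 N upward on the tool, probably the finger knuckles resting on the block's top edge. I backed off and pushed about 14 mm higher, and the forces dropped to about 5 N.

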